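# Hold the jumbo peg open over the stain card

### The arm

A 7-joint arm with a two-finger parallel gripper is mounted at the origin on the work surface. World frame = base frame: x ahead of the robot, y to its left, z up, the work surface at z = 0. Lengths are in m, angles in rad, forces in N, time in s.
With the tool pointing down it reaches from about 0.4 to 0.85 m from the base axis. Payload 4.5 kg.
Tool frame: the origin (TCP) lies at the very end of the fingers, on their centre line; the grasp point (between the pads) lies 19 mm behind it (r.grip_point_offset is the distance from the TCP to the grasp point, in m); y points along the fingers, x is the direction in which the jaws open and shut, and the axes are right-handed (so a half turn about y gives the same grasp; the last joint's range is limited). The gripper opens to 88 mm and grips with 3 to 60 N. Pads are 18 mm wide; open, the fingers measure 123 mm over their backs; the gripper's body (75 mm by 187 mm) begins 45 mm behind the grasp point.
Start: joints at [1.349, 0.689, -0.195, 1.565, 0.157, 0.902, -0.215], TCP at [0.158, -0.605, 0.239] pointing down, gripper open.
Joint ranges: [-3.01, 3.01], [-0.46, 2.08], [-1.47, 1.51], [0.13, 2.56], [-1, 4.14], [0.04, 2.09], [-2.66, 2.66]. Speed limits (rad/s): [2.57, 2.57, 3.14, 3.14, 3.14, 3.14, 3.14].

### API

Orientations are given as a unit quaternion [x, y, z, w].
In Python, from plant import get_state, snapshot, camera_params, job, r gives the robot as it stands.
- The arm moves only by the tool carry_out, never from a script. Its arguments are lists of equal length, an entry for each row: "offset": the shift along the world's x, y, z in m, a list of three; "twist": the turn about the world's z in degrees. In form: {"offset": [[tx, ty, tz], ...], "twist": [twist, ...]}. A call has 1 to 8 rows; each row shifts and turns the commanded pose from where the row before left it; what a row does not reach is not made up. A row lasts 1/8 s, in which the tool goes at most 62.5 mm and 10.7 degrees, less where a joint would pass 70% of its speed; a pose out of reach is approached as far as the arm can. A call with a gripper value outside its range is refused whole. "grip" is the finger opening in m, from 0 to 0.0881, set as the call begins (left out, the last holds). The fingers move at their own pace and stop on an object; "newtons" is the grip in N (left out, the last holds). Time passes only in rows, so rows that do not move let the fingers close. It gives the time, the measured TCP pose, the force and the opening at its end, in the units of the state.
- get_state(): the state, without advancing time (a new reading comes with each control period).
- snapshot(name): name is "scene" or "top" or "wrist"; returns the picture (384x512x3 uint8, red, green, blue); there is no depth.
- camera_params(name): a dict with "camera_matrix" (3x3 intrinsics, pixels), "dist_coeffs" ([k1, k2, p1, p2, k3] as OpenCV has them; the pictures are not rectified), "eye" and "orientation" of the camera in the world. Camera axes: x right, y up, looking along -z (the intrinsics and any distortion apply to the point x, -y, -z); pixel columns grow to the right and rows downward; lengths in m; the calibration is good to about 2 mm. A picture is of the moment at which its call begins: read the wrist's pose just before it. camera_params takes no time and is no camera call; for the wrist camera it gives the pose at the moment of the call.
- job.finish_job(): hands the job in, once; it reports no verdict.
The state is a dict: "clock": time; "q": joint angles; "qd": joint speeds; "joint_torque": joint torques, N m; "tool_pos": TCP position; "eef_rot": TCP orientation; "contact_force": force on the tool from outside, world axes, zero at the start; "moment": the same for the moment, N m; "opening": opening from 0.0 (shut) to 1.0 (fully open).
Only numpy, scipy, OpenCV 4.12 (cv2) and the standard library are available. Lean on these libraries where they do the work, as an engineer would, in place of code of your own. Each camera call takes 0.05 s, during which the arm holds its last target. There are 200 camera calls.

### The job

The stain card on the revolving caddy is turned away from the front: turn the caddy until the card comes round to the black click-stop block on its foot and clicks in there, then let go. Then squeeze the jumbo peg open on the rim of the peg tub, lift it away still open, and lower it over the card's top edge so that its gaping jaws hang one on each side of the card, well open and not touching it. Finish while holding it there, squeezed open, ready for a wash ticket to be slipped in; never push hard on the card, and leave the other things on the counter where they are.

Things in the scene. Friction and masses are not known exactly. Their poses are not given: they have to be found in the camera images.
- caddy (a joint): Turn of the revolving caddy about its vertical centre post, rad, counter-clockwise from above positive, free from -3 to 3; 0 = card at the front, at the click stop; starts between -1.8 and -0.6. It turns very easily (0.01 N m). Three spring stops, 2.094 apart (one at 0): each pulls in from about 0.08 rad either side and takes about 0.1 N m to leave.
- caddy_handle (a point): Middle of the white bar handle on top of the caddy's centre post, on the turning axis, 208 mm above the counter. The bar is 72 mm long (along this point's y, parallel to the card), 14 mm thick, 22 mm high; the axes turn with the caddy. Lower down: the card (top at 176 mm), a bottle (128), a jar (104), a carton (111). The bar can slip round a little in the fingers.
- click_stop (a point): Middle of the top of the black click-stop block, 34 x 44 x 26 mm, fixed to the foot at the caddy's front, 152 mm from the turning axis; x points to the turning axis, y sideways, z up.
- card_top (a point): Middle of the top edge of the stain card: stiff, upright, white, 3 mm thick, 105 mm wide, 140 mm tall, fixed in a holder on the caddy 100 mm from the turning axis, top 176 mm above the counter. x = through the card, towards the axis; y = along the edge; z up. With the caddy at 0 it stands 52 mm in from the click-stop block's middle.
- card: The same stain card; origin in the middle of its lower edge, axes as card_top. It stands stiffly but springs back a little in its holder (about 1 mm at the top edge per 0.3 N) if it is pushed.
- caddy_foot: Fixed black foot, 210 mm across, of the revolving caddy; origin on the turning axis at counter height, -x points to the click-stop block. On it turns a round white tray, 256 mm across, deck 36 mm and lip 50 mm above the counter.
- peg_tub: Grey open tub, 130 x 170 x 85 mm tall, walls 4 mm, fixed to the counter; origin under its centre, z up, -x wall is the one nearest the robot and carries the jumbo peg. Three ordinary small pegs sit on the two side walls (+y and -y) to 145 mm above the counter.
- jumbo_peg: Jumbo wooden spring peg (60 g), upright, jaws down, clamped 16 mm deep on the tub's front wall; 22 mm wide along x, 100 mm tall. Origin midway between the closed jaw tips, 69 mm above the counter at the start. x = hinge axis, along the wall; y = the way it is squeezed and opens; z up. Pivot at z = 50 mm, handles above it. This body is the -y half.
- jumbo_peg_arm (a joint): Opening of the jumbo peg, rad: 0 on the 4 mm tub wall, -0.04 closed on nothing, 0.42 fully open at its stop. Squeezing the handles at z = 84 mm takes about 6 N to begin and 11 N at the stop; 20 to 30 N holds it firmly there. At the stop the handles are parallel, 22 mm over the outside, and the jaw tips about 24 mm apart, spread evenly about the middle of the fingers.
- jaw_a (a point): Inner face of the -y jaw of the jumbo peg, 2 mm above its tip.
- jaw_b (a point): Inner face of the other (+y) jaw, 2 mm above its tip.
- peg_handles (a point): Point to grip on the jumbo peg: between the two handles, 84 mm above the jaw tips, 153 mm above the counter at the start; axes as body jumbo_peg. The handles flare upwards: over the outside 23 mm at the pivot, about 36 mm here and 42 mm at the top.
- detergent: Bystander: white detergent bottle, 84 mm across, 200 mm tall. Origin at its underside.
- scoop_cup: Bystander: clear measuring cup, 68 mm across, 60 mm tall. Origin at its underside.
- softener_jar: Bystander: small amber glass jar with steel cap, 46 mm across, 65 mm tall, between the caddy and the tub. Origin at its underside.
- scrub_brush: Bystander: wooden-handled brush lying on the counter. Origin at its underside.
- starch_can: Bystander: aluminium spray can, 56 mm across, 170 mm tall. Origin at its underside.
- soap_dish: Bystander: white dish 110 x 75 mm with a bar of soap. Origin at its underside.
- sheet_box: Bystander: cardboard box 60 x 110 x 80 mm. Origin at its underside.
There are look-alikes about, which are no part of the job. Of the things that look like the jumbo_peg, the larger one is meant. What is shaped like the peg_tub but purple is not meant.

How it is judged:
On the way, in this order (a step that is already met when the one before it is completed fails the run):
1. the caddy rests with the card clicked in at the front, and is let go (value of joint caddy between -0.06 and 0.06 rad and velocity of joint caddy between -0.05 and 0.05 rad/s and contact force between the fingers and caddy below 0.3 N), for 0.3 s.
2. the jumbo peg is squeezed open and held clear above the tub (contact force between the fingers and jumbo_peg above 2 N and distance between jaw_a and jaw_b above 0.012 m and contact force between jumbo_peg and peg_tub below 0.05 N and z of each of jaw_a, jaw_b in the frame of peg_tub above 0.092 m), for 0.2 s.
At the end, for the whole second after the job is handed in: The caddy is still at its front stop (within 0.06 rad); the robot holds the jumbo peg with its jaw tips at least 14 mm apart, one on each side of the card and 4 to 42 mm below its top edge, within 44 mm of the edge's middle; peg, fingers and arm do not touch card or caddy, and the peg is still (value of joint caddy between -0.06 and 0.06 rad and z of jaw_a in the frame of card_top between -0.042 and -0.004 m and y of jaw_a in the frame of card_top between -0.044 and 0.044 m and z of jaw_b in the frame of card_top between -0.042 and -0.004 m and y of jaw_b in the frame of card_top between -0.044 and 0.044 m and ((x of jaw_a in the frame of card_top above 0.003 m and x of jaw_b in the frame of card_top below -0.003 m) or (x of jaw_b in the frame of card_top above 0.003 m and x of jaw_a in the frame of card_top below -0.003 m)) and distance between jaw_a and jaw_b above 0.014 m and contact force between the fingers and jumbo_peg above 2 N and contact force between each of jumbo_peg, the arm, the fingers and caddy below 0.2 N and linear speed of jumbo_peg below 0.02 m/s); the arm keeps its last pose, push and grip.
It fails at once if the stain card is pushed with more than 10 N (contact force between anything else and card above 10 N).
It fails at once if another thing on the counter is moved more than 30 mm or tipped (distance of any of detergent, scoop_cup, softener_jar, scrub_brush, starch_can, soap_dish, sheet_box from where it was at the start of the episode above 0.03 m or angle between any of detergent, scoop_cup, softener_jar, scrub_brush, starch_can, soap_dish, sheet_box's own z axis and vertical above 0.35 rad).
It also fails if it takes over 56 s, if anything falls off the work surface, if the arm or the gripper's body presses on something with over 40 N, if the wrist force passes 120 N, or if a joint passes its speed limit or range.

## Working session

There is one attempt and no reset: what is moved stays moved. The work goes in short steps, Python scripts to look and compute and a tool call to move; the robot and the scene stay as the last step left them, time stands still between calls to the robot, and variables do not carry over. Pictures are saved under pics/ and viewed, about 8 in all and at most 12, crops included, and the job is handed in when it is done.

Besides the shell and the picture viewer there is one more tool, called after ">>>" as name(argument=value, ...), one argument or row to a line, values as JSON. carry_out: Moves the arm, as the interface text tells. Its arguments: {"type":"object","properties":{"offset":{"type":"array"},"twist":{"type":"array"},"grip":{"type":"number"},"newtons":{"type":"number"}},"required":["offset","twist"]}

```bash
ls; mkdir -p pics
python3 - <<'E'
from plant import *
import cv2, numpy as np
a=snapshot("scene");b=snapshot("top")
cv2.imwrite("pics/s.png",a[:,:,::-1]);cv2.imwrite("pics/t.png",b[:,:,::-1])
for n in("scene","top","wrist"):print(n,camera_params(n))
print(get_state())
E
```

```text
pics
scene {'camera_matrix': array([[397.65143955,   0.        , 257.4793724 ],
       [  0.        , 397.65143955, 189.50342172],
       [  0.        ,   0.        ,   1.        ]]), 'dist_coeffs': array([-0.0437245,  0.       ,  0.       ,  0.       ,  0.       ]), 'eye': array([ 0.99808383, -0.48046588,  1.01731987]), 'orientation': array([0.30596248, 0.11714301, 0.35432324, 0.87585359])}
top {'camera_matrix': array([[466.32561198,   0.        , 262.98494031],
       [  0.        , 466.32561198, 191.72131103],
       [  0.        ,   0.        ,   1.        ]]), 'dist_coeffs': array([-0.08545312,  0.        ,  0.        ,  0.        ,  0.        ]), 'eye': array([0.41317879, 0.01143912, 1.48031   ]), 'orientation': array([ 0.03628829, -0.03966017, -0.69616277,  0.71586844])}
wrist {'camera_matrix': array([[333.79735129,   0.        , 255.02541037],
       [  0.        , 333.79735129, 192.20296079],
       [  0.        ,   0.        ,   1.        ]]), 'dist_coeffs': array([-0.09514572,  0.        ,  0.        ,  0.        ,  0.        ]), 'eye': array([ 0.234625  , -0.58460235,  0.3834294 ]), 'orientation': array([-0.12148494,  0.09426988, -0.60375698,  0.78219697])}
{'clock': 0.1, 'q': array([ 1.34879468,  0.68987118, -0.19451796,  1.56621631,  0.15733904,
        0.90250747, -0.21509206]), 'qd': array([-0.00035526, -0.00083851,  0.00075034, -0.00421054, -0.00094456,
       -0.0010542 ,  0.00106347]), 'joint_torque': array([-3.51135932e-03, -5.28499782e+01, -1.27171140e+00, -1.53838009e+01,
       -5.26316219e-02,  1.94940585e-03,  4.03895729e-05]), 'tool_pos': array([ 0.15794497, -0.60414069,  0.23801457]), 'eef_rot': array([-0.55941111,  0.43259135, -0.43162965,  0.56001767]), 'contact_force': array([-0.37745238,  0.1617086 , -0.11486421]), 'moment': array([-0.01129205,  0.03766105, -0.02945108]), 'opening': 0.9972729843128622}
```

View pics/s.png

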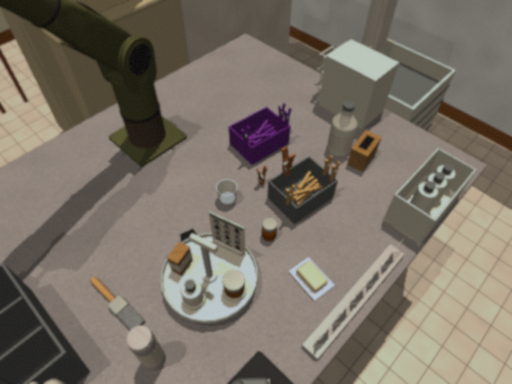

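View pics/t.png

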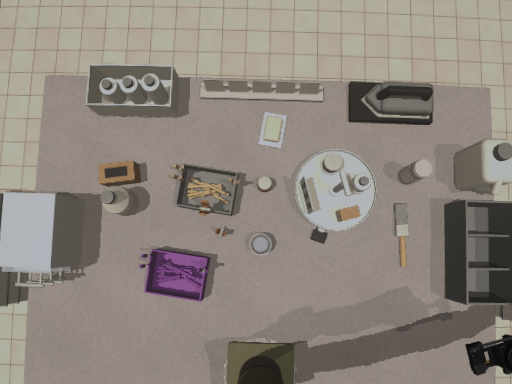

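The scene view shows the caddy at (210,275), the grey tub at (300,190), a purple look-alike tub at (260,135), and two brown peg-like things at (288,160) and (262,176). In the top view the caddy is at (335,190), the stop block at (319,236), the tub at (208,190), and the peg candidates at (205,208) and (221,231). I'll check these close up.

```bash
cat > h.py <<'E'
import numpy as np, cv2
from scipy.spatial.transform import Rotation as R
from plant import *
def ray(c,uv):
    p=camera_params(c) if isinstance(c,str) else c
    u=cv2.undistortPoints(np.array([[uv]],float),p["camera_matrix"],p["dist_coeffs"])[0,0]
    d=R.from_quat(p["orientation"]).apply([u[0],-u[1],-1.])
    return p["eye"],d
def onz(c,uv,z):
    e,d=ray(c,uv); return e+d*(z-e[2])/d[2]
def proj(c,P):
    p=camera_params(c) if isinstance(c,str) else c
    q=R.from_quat(p["orientation"]).inv().apply(np.atleast_2d(P)-p["eye"])*[1,-1,-1]
    return cv2.projectPoints(q,np.zeros(3),np.zeros(3),p["camera_matrix"],p["dist_coeffs"])[0][:,0]
def tri(c1,u1,c2,u2):
    e1,d1=ray(c1,u1);e2,d2=ray(c2,u2)
    s=np.linalg.lstsq(np.c_[d1,-d2],e2-e1,rcond=None)[0]
    a,b=e1+d1*s[0],e2+d2*s[1]; return (a+b)/2,np.linalg.norm(a-b)
E
python3 - <<'E'
from h import *
t=cv2.imread("pics/t.png");s=cv2.imread("pics/s.png")
c=lambda i,x,y,w,h:cv2.resize(i[y:y+h,x:x+w],(800,300),interpolation=cv2.INTER_CUBIC)
a=cv2.resize(t[145:255,165:385],(800,400),interpolation=cv2.INTER_CUBIC)
b=cv2.resize(s[140:330,150:340],(400,400),interpolation=cv2.INTER_CUBIC)
b=cv2.resize(s[140:325,150:340],None,fx=3,fy=3,interpolation=cv2.INTER_CUBIC)
cv2.imwrite("pics/a.png",a);cv2.imwrite("pics/b.png",b)
# tray: white, lip 50mm
print("tray",onz("top",(335,190),.05),"block",onz("top",(319,236.5),.06))
for uv in((205,206),(221,231)):print(onz("top",uv,.169),onz("top",uv,.1))
E
```

```text
tray [ 0.57920862 -0.21595498  0.05      ] block [ 0.43440178 -0.16724615  0.06      ]
[0.50959591 0.16951824 0.169     ] [0.51466929 0.17783623 0.1       ]
[0.44061389 0.12179916 0.169     ] [0.4420575  0.12760621 0.1       ]
```

View pics/a.png

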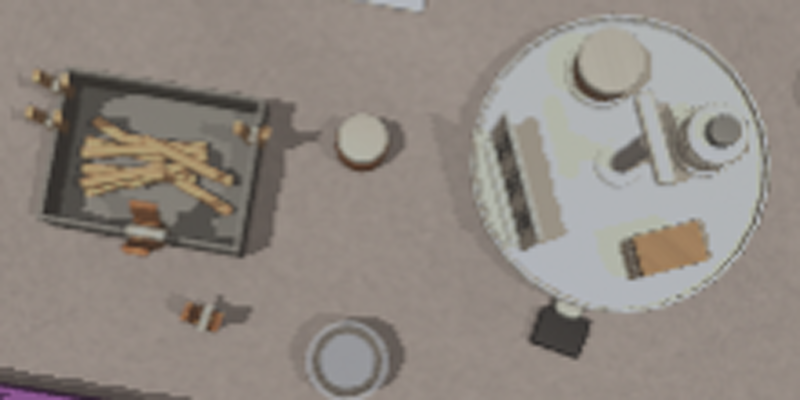

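View pics/b.png

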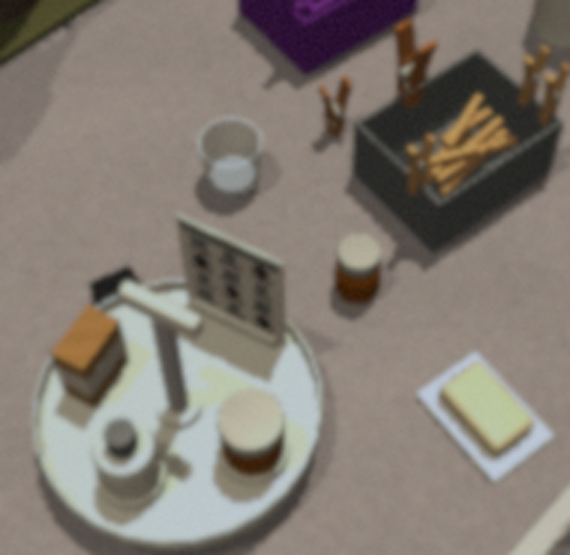

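Peg candidates: the large peg on the grey tub's front wall (top ≈205,209) is the jumbo peg. The small one standing at (221,232) is a look-alike, and the ones on the side walls are ordinary small pegs. In the crop, the handle bar is at about (655,136) and the card at (525,185). Next I'll measure.

Run:
```python
from h import *
A=lambda x,y:(165+(x+.5)*220/800-.5,145+(y+.5)*110/400-.5)
B=lambda x,y:(150+x/3-.3,140+y/3-.3)
t=cv2.imread("pics/t.png")
hsv=cv2.cvtColor(t,cv2.COLOR_BGR2HSV)
# tray outline points in crop a
pts=[(472,160),(485,240),(620,14),(768,160),(755,220),(700,290),(545,40),(735,70),(500,80)]
P=np.array([onz("top",A(*p),.05)[:2] for p in pts])
s=np.linalg.lstsq(np.c_[2*P,np.ones(len(P))],(P**2).sum(1),rcond=None)[0]
c=s[:2];print("tray",c,np.sqrt(s[2]+c@c))
print("bar tri",tri("top",A(655,136),"scene",B(160,304)))
e=[onz("top",A(*p),.219) for p in((641,92),(668,181))];print("bar ends",e,(e[0]+e[1])/2)
d=(e[0]-e[1])[:2];print("len",np.hypot(*d),"ang",np.degrees(np.arctan2(d[1],d[0])))
for z in(.026,.04):
  b=onz("top",A(560,328),z)[:2];print("block",b,np.hypot(*(b-c)),np.degrees(np.arctan2(*(b-c)[::-1])))
e=[onz("top",A(*p),.176) for p in((483,145),(522,248))];print("card?",e, (e[0]+e[1])/2)
e=[tri("top",A(*p),"scene",B(*q)) for p,q in (((483,140),(284,265)),((522,250),(180,215)))];print("card tri",e)
w=[onz("top",A(*p),.085) for p in((42,217),(243,255),(72,72),(270,105))];print("tub corners",w)
d=(w[0]-w[1]);print(np.degrees(np.arctan2(d[1],d[0])),np.linalg.norm(d))
print("peg tri L/R handle tops",tri("top",A(144,212),"scene",B(405,25)),tri("top",A(137,243),"scene",B(430,47)))
print("peg mid",onz("top",A(141,232),.153))
s=get_state();print(R.from_quat(s["eef_rot"]).as_matrix())
```

```text
tray [ 0.57974922 -0.21608654] 0.12727807029328414
bar tri (array([ 0.58254086, -0.21661353,  0.21550934]), np.float64(0.0006969163538818287))
bar ends [array([ 0.61545959, -0.20482111,  0.219     ]), array([ 0.54850894, -0.22581511,  0.219     ])] [ 0.58198426 -0.21531811  0.219     ]
len 0.07016507397371746 ang 17.410085144027995
block [ 0.44004225 -0.17030562] 0.14701676697509725 161.85641989822753
block [ 0.43978365 -0.16855604] 0.14781579519813196 161.24317737411644
card? [array([ 0.57714561, -0.08949185,  0.176     ]), array([ 0.4980046 , -0.12118658,  0.176     ])] [ 0.53757511 -0.10533921  0.176     ]
card tri [(array([ 0.58764258, -0.09082066,  0.13628593]), np.float64(0.004451721388038985)), (array([ 0.49694067, -0.12417965,  0.15643996]), np.float64(0.0024832673079027033))]
tub corners [array([0.51834786, 0.26665684, 0.085     ]), array([0.49175039, 0.09929026, 0.085     ]), array([0.64026652, 0.24735457, 0.085     ]), array([0.61705136, 0.08118693, 0.085     ])]
80.97020729416212 0.16946680138908823
peg tri L/R handle tops (array([0.51124481, 0.16376001, 0.19497887]), np.float64(0.013933554968796322)) (array([0.50401626, 0.18828458, 0.13766498]), np.float64(0.022418932971135296))
peg mid [0.5036724  0.17570407 0.153     ]
[[ 2.53121148e-01 -5.52359685e-04  9.67434431e-01]
 [-9.67433265e-01  1.51012091e-03  2.53121705e-01]
 [-1.60075718e-03 -9.99998707e-01 -1.52127595e-04]]
```

Axis is at about (0.580, -0.216). The bar lies at 17.4°, so the card faces 107°. The stop is at 161.5°, so the caddy has to turn about +54°, which agrees with the given start range. Moving above the handle.

>>> carry_out(
  offset=[
    [0.02, 0.02, 0.03],
    [0.04, 0.036, 0.02],
    [0.04, 0.036, 0.01],
    [0.04, 0.036, 0],
    [0.04, 0.036, 0],
    [0.04, 0.036, 0],
    [0.04, 0.036, 0],
    [0.04, 0.036, 0],
  ],
  twist=[0, 0, 0, 0, 0, 0, 0, 2.7],
)

```text
clock: 1.1
tool_pos: [0.459, -0.3313, 0.2985]
eef_rot: [0.57, -0.419, 0.418, -0.57]
contact_force: [0.8, -1.1, 0.2]
opening: 1.0
```

>>> carry_out(
  offset=[
    [0.04, 0.036, 0],
    [0.04, 0.036, 0],
    [0.04, 0.036, 0],
    [0.002, 0.008, 0],
    [0, 0, 0],
    [0, 0, 0],
  ],
  twist=[0, 0, 0, 0, 0, 0],
)

```text
clock: 1.85
tool_pos: [0.5788, -0.2187, 0.2986]
eef_rot: [0.57, -0.42, 0.42, -0.568]
contact_force: [0.1, 0.8, 0.8]
opening: 0.999
```

Run:
```python
from h import *
s=get_state();a=snapshot("wrist");cv2.imwrite("pics/w1.png",a[:,:,::-1])
m=R.from_quat(s["eef_rot"]).as_matrix();print(s["clock"],s["tool_pos"],np.degrees(np.arctan2(m[1,0],m[0,0])),s["q"])
print(camera_params("wrist")["eye"],proj("wrist",[[.58,-.216,.219],[.58,-.216,.18]]))
```

```text
1.85 [ 0.57878507 -0.21873989  0.29859366] -72.8034878708731 [ 0.39811801  0.6190288  -0.20137508  1.50789271  0.1377475   1.02950328
 -1.10872054]
[ 0.65467444 -0.19551265  0.44406697] [[250.97383639 199.30326684]
 [251.4374079  183.91167199]]
```

View pics/w1.png

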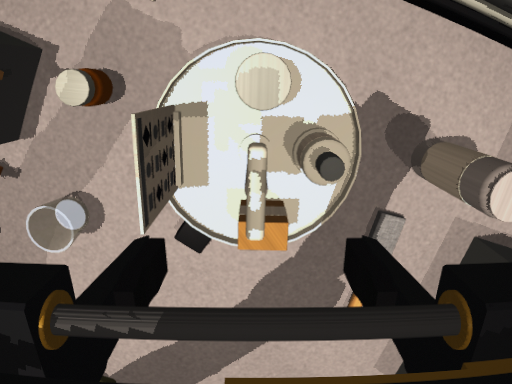

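The wrist view shows the bar from (259,143) to (255,240), the card's top edge at the left (133–145, 115–232), and the stop block at (193,236).

Run:
```python
from h import *
p=camera_params("wrist")
e=[onz(p,u,.219) for u in((259,143.5),(255,240))];d=e[0]-e[1];print(e,(e[0]+e[1])/2,np.linalg.norm(d),np.degrees(np.arctan2(d[1],d[0])))
pts=[(262,40),(352,100),(358,150),(345,195),(300,238),(160,100),(190,65),(320,60)]
P=np.array([onz(p,q,.05)[:2] for q in pts]);s=np.linalg.lstsq(np.c_[2*P,np.ones(len(P))],(P**2).sum(1),rcond=None)[0];c=s[:2];print(c,np.sqrt(s[2]+c@c))
e=[onz(p,u,.176) for u in((134,116),(143.5,232))];d=e[0]-e[1];m=(e[0]+e[1])/2;print("card",m,np.linalg.norm(d),np.degrees(np.arctan2(d[1],d[0])),np.linalg.norm((m-[.58,-.216,.176])[:2]))
b=onz(p,(193,235),.045);print(b,np.hypot(*(b[:2]-[.58,-.216])),np.degrees(np.arctan2(b[1]+.216,b[0]-.58)))
```

```text
[array([ 0.61983546, -0.20952279,  0.219     ]), array([ 0.55027223, -0.22819751,  0.219     ])] [ 0.58505385 -0.21886015  0.219     ] 0.0720263043483085 15.02713191270479
[ 0.58289845 -0.21926175] 0.12559673385588022
card [ 0.5567596  -0.12389199  0.176     ] 0.10102792887146236 15.878999636590125 0.09499474882939819
[ 0.45225017 -0.1734562   0.045     ] 0.1346476670975592 161.58098597611865
```

>>> carry_out(
  offset=[
    [0.003, 0.002, -0.03],
    [0, 0, -0.03],
    [0, 0, -0.03],
    [0, 0, -0.018],
    [0, 0, 0],
    [0, 0, 0],
  ],
  twist=[-1, 0, 0, 0, 0, 0],
)

```text
clock: 2.65
tool_pos: [0.5834, -0.2157, 0.1917]
eef_rot: [-0.566, 0.424, -0.425, 0.566]
contact_force: [0.4, -0.0, -0.1]
opening: 1.002
```

>>> carry_out(
  offset=[
    [0, 0, 0],
    [0, 0, 0],
    [0, 0, 0],
    [0, 0, 0],
    [0, 0, 0],
    [0, 0, 0],
    [0, 0, 0],
    [0, 0, 0],
  ],
  twist=[0, 0, 0, 0, 0, 0, 0, 0],
  grip=0.008,
  newtons=10,
)

```text
clock: 3.65
tool_pos: [0.584, -0.2178, 0.1908]
eef_rot: [0.566, -0.423, 0.426, -0.565]
contact_force: [3.4, -4.0, -3.4]
opening: 0.2
```

>>> carry_out(
  offset=[
    [0.0005, -0.001, 0],
    [0.0, 0, 0],
    [0, 0, 0],
  ],
  twist=[0, 0, 0],
)

```text
clock: 4.03
tool_pos: [0.584, -0.2178, 0.1908]
eef_rot: [0.566, -0.423, 0.425, -0.565]
contact_force: [1.4, -5.4, -2.8]
opening: 0.196
```

>>> carry_out(
  offset=[
    [0, 0.001, 0],
    [0, 0, 0],
    [0, 0, 0],
    [0, 0, 0],
    [0, 0, 0],
    [0, 0, 0],
  ],
  twist=[3, 5, 6, 6, 6, 6],
)

```text
clock: 4.78
tool_pos: [0.5836, -0.217, 0.1908]
eef_rot: [0.662, -0.25, 0.251, -0.66]
contact_force: [0.9, -5.5, -2.5]
opening: 0.195
```

Run:
```python
from h import *
s=get_state();a=snapshot("top");cv2.imwrite("pics/t2.png",a[:,:,::-1])
m=R.from_quat(s["eef_rot"]).as_matrix();print(s["tool_pos"],np.degrees(np.arctan2(m[1,0],m[0,0])),s["contact_force"],s["moment"],s["opening"])
w=snapshot("wrist")[:,:,::-1]
cv2.imwrite("pics/w2.png",np.hstack([cv2.resize(w,(400,300)),cv2.resize(a[135:255,265:425,::-1],(400,300),interpolation=cv2.INTER_CUBIC)]))
```

```text
[ 0.58360911 -0.21699053  0.19076037] -41.5416704992417 [ 0.93834116 -5.52512691 -2.54044768] [-1.13263272 -0.32090901  0.02029566] 0.19544536680166782
```

View pics/w2.png

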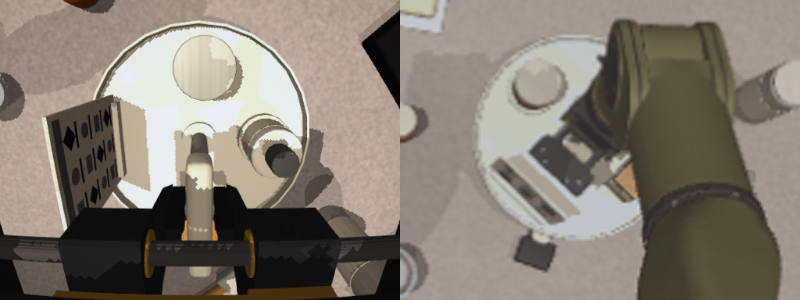

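The caddy turns with the hand: the bar stays aligned between the fingers and the card is closing on the block. About 23° remain.

>>> carry_out(
  offset=[
    [0, 0, 0],
    [0, 0, 0],
    [0, 0, 0],
    [0, 0, 0],
    [0, 0, 0],
    [0, 0, 0],
    [0, 0, 0],
  ],
  twist=[5, 5, 4, 4, 3, 2, 0],
)

```text
clock: 5.75
tool_pos: [0.5835, -0.2157, 0.1908]
eef_rot: [0.698, -0.115, 0.115, -0.697]
contact_force: [0.3, -5.2, -0.6]
opening: 0.203
```

Run:
```python
from h import *
s=get_state()
m=R.from_quat(s["eef_rot"]).as_matrix();print(s["tool_pos"],np.degrees(np.arctan2(m[1,0],m[0,0])),s["contact_force"],s["moment"])
a=snapshot("wrist");p=camera_params("wrist");np.save("w3.npy",a)
cv2.imwrite("pics/w3.png",a[:,:,::-1])
```

```text
[ 0.583493   -0.21567383  0.19075907] -18.722065162736794 [ 0.26236629 -5.19343853 -0.61044136] [-0.864988   -0.23033438 -0.20679025]
```

View pics/w3.png

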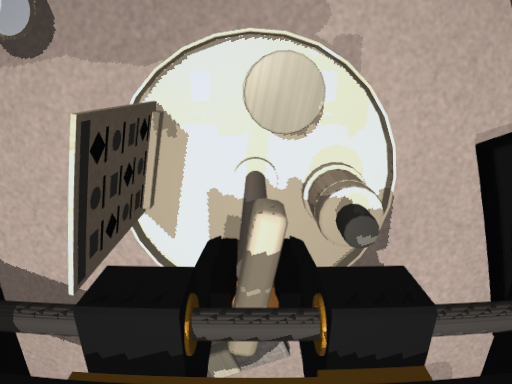

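Run:
```python
from h import *
p=camera_params("wrist")
for e,z in((((72,115),(72,291)),.176),(((269,203),(252,350)),.219)):
  a,b=[onz(p,u,z) for u in e];d=a-b;m=(a+b)/2
  print(a,b,m,np.linalg.norm(d),np.degrees(np.arctan2(d[1],d[0])),"dir from axis",np.degrees(np.arctan2(m[1]+.217,m[0]-.582)),np.hypot(m[1]+.217,m[0]-.582))
```

```text
[ 0.52132798 -0.12395635  0.176     ] [ 0.47249941 -0.21270729  0.176     ] [ 0.4969137  -0.16833182  0.176     ] 0.1012963862500034 61.18149871025358 dir from axis 150.2310459631216 0.09802178806764576
[ 0.60076007 -0.1823322   0.219     ] [ 0.57217956 -0.24622473  0.219     ] [ 0.58646981 -0.21427847  0.219     ] 0.06999358088049361 65.89999352671289 dir from axis 31.335939606030106 0.0052331609043546
```

The caddy lags the hand by about 6–10° because the bar slipped. Turning further.

>>> carry_out(
  offset=[
    [0, 0, 0],
    [0, 0, 0],
    [0, 0, 0],
    [0, 0, 0],
    [0, 0, 0],
  ],
  twist=[3, 3, 2, 0, 0],
)

```text
clock: 6.42
tool_pos: [0.5836, -0.2163, 0.1908]
eef_rot: [0.705, -0.066, 0.067, -0.703]
contact_force: [2.0, -5.4, -0.3]
opening: 0.216
```

Run:
```python
from h import *
s=get_state()
m=R.from_quat(s["eef_rot"]).as_matrix();print(s["tool_pos"],np.degrees(np.arctan2(m[1,0],m[0,0])),s["contact_force"],s["moment"],s["opening"])
a=snapshot("wrist");cv2.imwrite("pics/w4.png",a[:,:,::-1])
```

```text
[ 0.5835861  -0.21626601  0.1907902 ] -10.793971855061153 [ 1.95109176 -5.36039952 -0.33007194] [-1.19060545 -0.26985535 -0.4316296 ] 0.2157976294584191
```

View pics/w4.png

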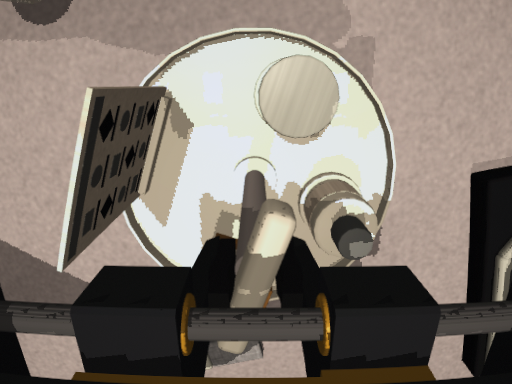

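Run:
```python
from h import *
p=camera_params("wrist")
for e,z in((((89,88),(62,269)),.176),(((281,207),(244,350)),.219)):
  a,b=[onz(p,u,z) for u in e];d=a-b;m=(a+b)/2
  print(a,b,m,np.linalg.norm(d),np.degrees(np.arctan2(d[1],d[0])),"dir from axis",np.degrees(np.arctan2(m[1]+.217,m[0]-.582)),np.hypot(m[1]+.217,m[0]-.582))
p=camera_params("wrist")
print(proj(p,[[.44,-.17,.04]]))
s=snapshot("scene");t=snapshot("top")
cv2.imwrite("pics/st.png",np.hstack([cv2.resize(s[200:330,140:270,::-1],(400,400),interpolation=cv2.INTER_CUBIC),cv2.resize(t[145:255,285:395,::-1],(400,400),interpolation=cv2.INTER_CUBIC)]))
```

```text
[ 0.52176195 -0.12381977  0.176     ] [ 0.4728472  -0.21384227  0.176     ] [ 0.49730457 -0.16883102  0.176     ] 0.10245342013179612 61.482049436043475 dir from axis 150.37173571759556 0.09743493235229762
[ 0.60018839 -0.18330654  0.219     ] [ 0.57305211 -0.24752044  0.219     ] [ 0.58662025 -0.21541349  0.219     ] 0.06971227974755517 67.09147331882595 dir from axis 18.951516158962914 0.004885048944824363
[[ 92.12723733 156.28008823]]
```

View pics/st.png

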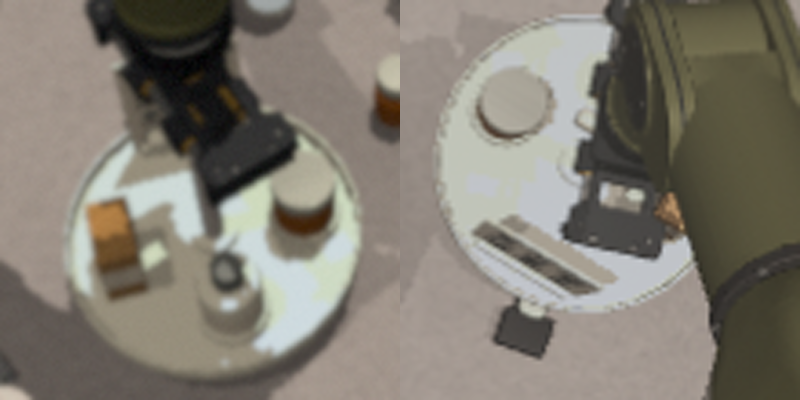

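```bash
python3 - <<'E'
from h import *
A=lambda x,y:(285+(x-400+.5)*110/400-.5,145+(y+.5)*110/400-.5)
c=np.array([.581,-.2165])
for b in(150,156,162):
  r=np.radians(b);n=np.array([np.cos(r),np.sin(r)]);t=np.array([-n[1],n[0]])
  P=[[*(c+.1*n+k*.0525*t),.176] for k in(-1,1)]+[[*(c+.152*n),z] for z in(.03,.05)]
  q=proj("top",P);print(b,[((x-285+.5)/.275+400,(y-145+.5)/.275) for x,y in q])
for z in (.03,.04,.05,.06):
  B=[onz("top",A(*u),z)[:2] for u in((505,297),(555,310),(545,357),(494,341))]
  m=np.mean(B,0);print(z,m,np.hypot(*(m-c)),np.degrees(np.arctan2(*(m-c)[::-1])),[np.hypot(*(B[i]-B[i-1])).round(4) for i in range(4)],[np.degrees(np.arctan2(*(B[i]-B[i-1])[::-1])).round() for i in range(4)])
e=[onz("top",A(*u),.176)[:2] for u in((470,235),(605,290))];m=np.mean(e,0);d=e[0]-e[1]
print(e,m,np.hypot(*(m-c)),np.degrees(np.arctan2(*(m-c)[::-1])),np.hypot(*d),np.degrees(np.arctan2(*d[::-1])))
print(camera_params("wrist")["eye"],get_state()["tool_pos"])
E
python3 - <<'E'
import cv2
t=cv2.imread('pics/t.png')
E
```

```text
150 [(np.float64(486.4588072746896), np.float64(219.2277732616838)), (np.float64(602.8672916222819), np.float64(290.3375343909981)), (np.float64(490.1147797682043), np.float64(316.58157414573697)), (np.float64(492.6066320730878), np.float64(316.0535977832325))]
156 [(np.float64(495.06682675051024), np.float64(231.92855304192912)), (np.float64(618.1114846691943), np.float64(290.5454587453852)), (np.float64(506.5176720312107), np.float64(325.49037075621544)), (np.float64(509.23808586268103), np.float64(325.0859312442133))]
162 [(np.float64(504.95532274023986), np.float64(243.6866721248968)), (np.float64(633.2549839858841), np.float64(289.1470632294029)), (np.float64(523.7450721567282), np.float64(332.6342203951548)), (np.float64(526.7050792789549), np.float64(332.3287298299603))]
0.03 [ 0.44150429 -0.17074709] 0.14680729814842966 161.84113310348437 [np.float64(0.0387), np.float64(0.0442), np.float64(0.041), np.float64(0.0456)] [np.float64(-13.0), np.float64(-103.0), np.float64(169.0), np.float64(74.0)]
0.04 [ 0.44130898 -0.1694909 ] 0.14738872519328242 161.4007816564228 [np.float64(0.0385), np.float64(0.0439), np.float64(0.0407), np.float64(0.0453)] [np.float64(-13.0), np.float64(-103.0), np.float64(169.0), np.float64(74.0)]
0.05 [ 0.44111367 -0.16823471] 0.1479787895095293 160.96391637082294 [np.float64(0.0382), np.float64(0.0436), np.float64(0.0405), np.float64(0.045)] [np.float64(-13.0), np.float64(-103.0), np.float64(169.0), np.float64(74.0)]
0.06 [ 0.44091837 -0.16697852] 0.14857738819031602 160.53054620348405 [np.float64(0.0379), np.float64(0.0433), np.float64(0.0402), np.float64(0.0447)] [np.float64(-13.0), np.float64(-103.0), np.float64(169.0), np.float64(74.0)]
[array([ 0.50771651, -0.10892157]), array([ 0.468075  , -0.21400826])] [ 0.48789575 -0.16146492] 0.10815387767012188 149.4121354148456 0.11231500908934372 69.33217966570835
[ 0.59868833 -0.13875491  0.33608074] [ 0.58361419 -0.21628024  0.19081792]
```

The card stayed at the same angle while the hand turned 8° more, so it's either in the detent or blocked. I'll let go, back off upward and look with the block in view.

>>> carry_out(
  offset=[
    [0, 0, 0],
    [0, 0, 0],
    [0, 0, 0],
    [0, 0, 0],
    [0, 0, 0],
    [0, 0, 0],
  ],
  twist=[0, 0, 0, 0, 0, 0],
  grip=0.088,
)

```text
clock: 7.32
tool_pos: [0.5836, -0.2146, 0.1908]
eef_rot: [-0.704, 0.066, -0.066, 0.704]
contact_force: [0.0, -0.5, 0.3]
opening: 0.876
```

>>> carry_out(
  offset=[
    [0, 0, 0.03],
    [0, 0, 0.04],
    [0, 0, 0.04],
    [0, 0, 0.04],
    [0, 0, 0],
    [0, 0, 0],
    [0, 0, 0],
  ],
  twist=[0, 0, 0, 0, 0, 0, 0],
)

```text
clock: 8.2
tool_pos: [0.5828, -0.2147, 0.3392]
eef_rot: [-0.704, 0.067, -0.065, 0.704]
contact_force: [0.0, -0.5, -0.5]
opening: 1.003
```

Run:
```python
from h import *
s=get_state();print(s["clock"],s["tool_pos"],s["contact_force"],s["opening"])
a=snapshot("wrist");t=snapshot("top");c=snapshot("scene")
for n,i in(("w5",a),("t5",t),("s5",c)):cv2.imwrite(f"pics/{n}.png",i[:,:,::-1])
g=np.hstack([cv2.resize(a[:,:,::-1],(450,338)),cv2.resize(c[210:320,155:269,::-1],(350,338),interpolation=cv2.INTER_CUBIC)])
cv2.imwrite("pics/v5.png",g)
```

```text
8.2 [ 0.58282877 -0.21468305  0.33919075] [ 0.01354885 -0.50861773 -0.52404717] 1.0033847996286955
```

View pics/v5.png

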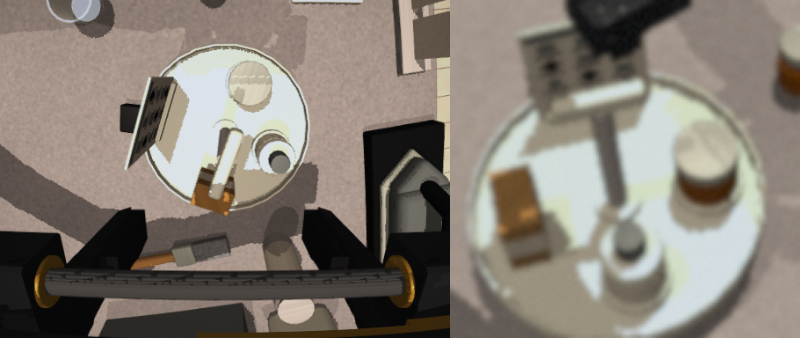

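The view shows the card edge at (155,78)–(127,166), the bar at (234,130)–(213,198), and the block's outer edge at x=120, y 103–131 (panel scale 1.138).

Run:
```python
from h import *
p=camera_params("wrist");k=512/450
f=lambda u,z:onz(p,(u[0]*k,u[1]*k),z)[:2]
tp=[(309,125),(303,150),(288,182),(225,44),(270,55),(296,85),(190,193),(160,172),(248,207)]
P=np.array([f(q,.05) for q in tp]);s=np.linalg.lstsq(np.c_[2*P,np.ones(len(P))],(P**2).sum(1),rcond=None)[0];c=s[:2];print("tray",c,np.sqrt(s[2]+c@c))
ang=lambda v:np.degrees(np.arctan2(v[1],v[0]))
for n,e,z in(("card",((155,78),(127,166)),.176),("cardbottom-in",((180,83),(160,140)),.06),("bar",((234,129),(211,199)),.219),("blockouter",((121,103),(120,131)),.045)):
  a,b=[f(u,z) for u in e];m=(a+b)/2;print(n,a,b,np.hypot(*(a-b)),ang(a-b),"bearing",ang(m-c),np.hypot(*(m-c)))
```

```text
tray [ 0.58850899 -0.21745862] 0.12250758057565524
card [ 0.5283161 -0.1256628] [ 0.47386308 -0.21111231] 0.10132497163202066 57.49252248425708 bearing 150.69322764974808 0.10025029553742104
cardbottom-in [ 0.53512431 -0.13481466] [ 0.48749445 -0.20901377] 0.0881709189811267 57.30280162773315 bearing 149.46124507564556 0.08963298844486144
bar [ 0.5982437  -0.18492128] [ 0.56383586 -0.24913592] 0.0728520329155674 61.81645680820265 bearing 176.70497778169675 0.0074815778699550625
blockouter [ 0.43938918 -0.1454997 ] [ 0.42604193 -0.1860754 ] 0.04271459607312323 71.79153496841992 bearing 161.65117634941095 0.1641386432487847
```

The caddy is at about -0.2 rad, some 12° short of the block, whose bearing of 161.6° is confirmed. I'll regrip, aligned and better centred, and watch the moment while turning on.

>>> carry_out(
  offset=[
    [-0.001, -0.002, 0],
    [0, 0, -0.03],
    [0, 0, -0.04],
    [0, 0, -0.04],
    [0, 0, -0.036],
    [0, 0, 0],
    [0, 0, 0],
    [0, 0, 0],
  ],
  twist=[-9, -9, 0, 0, 0, 0, 0, 0],
)

```text
clock: 9.35
tool_pos: [0.5838, -0.2168, 0.1966]
eef_rot: [-0.685, 0.174, -0.176, 0.685]
contact_force: [0.1, -0.5, -0.1]
opening: 1.002
```

>>> carry_out(
  offset=[
    [0, 0, 0],
    [0, 0, 0],
    [0, 0, 0],
    [0, 0, 0],
    [0, 0, 0],
    [0, 0, 0],
    [0, 0, 0],
    [0, 0, 0],
  ],
  twist=[0, 0, 0, 0, 0, 0, 0, 0],
  grip=0.005,
  newtons=25,
)

```text
clock: 10.35
tool_pos: [0.5832, -0.217, 0.1948]
eef_rot: [0.685, -0.174, 0.175, -0.685]
contact_force: [2.1, -1.3, -1.2]
opening: 0.186
```

```bash
cat > st.py <<'E'
from h import *
s=get_state();m=R.from_quat(s["eef_rot"]).as_matrix()
print(round(s["clock"],2),s["tool_pos"].round(4),"ang",np.degrees(np.arctan2(m[1,0],m[0,0])).round(2),"F",s["contact_force"].round(2),"M",s["moment"].round(3),"op",round(s["opening"]*.0881,4),"q",s["q"].round(2))
E
python3 st.py
```

```text
10.35 [ 0.5832 -0.217   0.1948] ang -28.65 F [ 2.06 -1.25 -1.19] M [-0.196 -0.45  -0.002] op 0.0164 q [ 0.51  0.76 -0.42  1.61  0.38  0.85 -0.56]
```

>>> carry_out(
  offset=[
    [0, 0, 0],
    [0, 0, 0],
    [0, 0, 0],
  ],
  twist=[2, 2, 0],
)

```text
clock: 10.72
tool_pos: [0.5831, -0.2169, 0.1948]
eef_rot: [-0.691, 0.151, -0.151, 0.691]
contact_force: [3.5, -1.4, -2.7]
opening: 0.185
```

```bash
python3 st.py
```

```text
10.72 [ 0.5831 -0.2169  0.1948] ang -24.65 F [ 3.53 -1.4  -2.68] M [-0.266 -0.718 -0.324] op 0.0163 q [ 0.52  0.76 -0.44  1.61  0.4   0.86 -0.5 ]
```

>>> carry_out(
  offset=[
    [0, 0, 0],
    [0, 0, 0],
    [0, 0, 0],
  ],
  twist=[3, 3, 0],
)

```text
clock: 11.1
tool_pos: [0.5829, -0.2175, 0.1948]
eef_rot: [0.698, -0.115, 0.115, -0.697]
contact_force: [3.1, -2.8, -2.6]
opening: 0.188
```

```bash
python3 st.py; python3 -c "
from h import *
cv2.imwrite('pics/w6.png',snapshot('wrist')[:,:,::-1])"
```

```text
11.1 [ 0.5829 -0.2175  0.1948] ang -18.74 F [ 3.14 -2.76 -2.59] M [-0.623 -0.702 -0.43 ] op 0.0166 q [ 0.54  0.77 -0.47  1.61  0.42  0.87 -0.42]
```

View pics/w6.png

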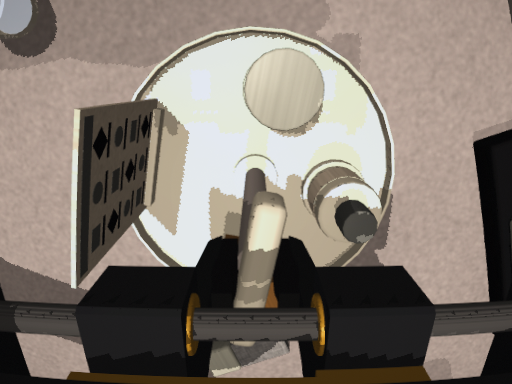

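The hand meets about 0.4 N m of resistance here. I'll turn back a little to see whether it's one-sided (an obstacle) or two-sided (a detent).

>>> carry_out(
  offset=[
    [0, 0, 0],
    [0, 0, 0],
    [0, 0, 0],
    [0, 0, 0],
    [0, 0, 0],
  ],
  twist=[-3, -3, -3, -3, 0],
)

```text
clock: 11.78
tool_pos: [0.583, -0.2175, 0.1948]
eef_rot: [0.682, -0.187, 0.188, -0.681]
contact_force: [3.7, -3.6, -3.8]
opening: 0.186
```

```bash
python3 st.py; python3 -c "
from h import *
cv2.imwrite('pics/w7.png',snapshot('wrist')[:,:,::-1])"
```

```text
11.78 [ 0.583  -0.2175  0.1948] ang -30.68 F [ 3.67 -3.59 -3.77] M [-0.791 -0.805  0.01 ] op 0.0164 q [ 0.51  0.76 -0.41  1.61  0.38  0.85 -0.59]
```

>>> carry_out(
  offset=[
    [0, 0, 0],
    [0, 0, 0],
    [0, 0, 0],
    [0, 0, 0],
    [0, 0, 0],
  ],
  twist=[-4, -4, -4, -4, 0],
)

```text
clock: 12.45
tool_pos: [0.5831, -0.2177, 0.1948]
eef_rot: [0.65, -0.28, 0.281, -0.649]
contact_force: [3.7, -4.0, -3.5]
opening: 0.192
```

```bash
python3 st.py; python3 -c "
from h import *
cv2.imwrite('pics/w8.png',snapshot('wrist')[:,:,::-1])
from h import *
for i in (5,6,7,8):
  g=cv2.cvtColor(cv2.imread(f'pics/w{i}.png'),cv2.COLOR_BGR2HSV)
  # card top-edge: leftmost bright pixels per row
  m=(g[:,:,2]>175)&(g[:,:,1]<50);m[:,150 if i!=5 else 180:]=0
  rows=[(y,np.flatnonzero(m[y])[0]) for y in range(60,300,10) if m[y].any()]
  print(i,rows)
"
```

```text
12.45 [ 0.5831 -0.2177  0.1948] ang -46.7 F [ 3.66 -4.03 -3.5 ] M [-0.87  -0.839  0.001] op 0.0169 q [ 0.46  0.75 -0.33  1.62  0.31  0.83 -0.81]
5 [(70, np.int64(127)), (80, np.int64(71)), (90, np.int64(14)), (100, np.int64(0)), (110, np.int64(11)), (120, np.int64(4)), (130, np.int64(0)), (140, np.int64(53)), (150, np.int64(61)), (160, np.int64(63)), (170, np.int64(62)), (180, np.int64(40)), (190, np.int64(38)), (200, np.int64(70)), (210, np.int64(104)), (220, np.int64(91)), (230, np.int64(117)), (240, np.int64(167)), (250, np.int64(170)), (290, np.int64(81))]
6 [(60, np.int64(68)), (70, np.int64(4)), (80, np.int64(16)), (90, np.int64(3)), (100, np.int64(6)), (110, np.int64(19)), (120, np.int64(7)), (130, np.int64(0)), (140, np.int64(0)), (150, np.int64(0)), (160, np.int64(0)), (170, np.int64(2)), (180, np.int64(0)), (190, np.int64(15)), (200, np.int64(0)), (210, np.int64(0)), (220, np.int64(6)), (230, np.int64(8)), (240, np.int64(0)), (250, np.int64(3)), (260, np.int64(7)), (270, np.int64(32)), (280, np.int64(61))]
7 [(80, np.int64(136)), (90, np.int64(45)), (100, np.int64(33)), (110, np.int64(8)), (120, np.int64(0)), (130, np.int64(0)), (140, np.int64(0)), (150, np.int64(3)), (160, np.int64(0)), (170, np.int64(0)), (180, np.int64(0)), (190, np.int64(0)), (200, np.int64(0)), (210, np.int64(0)), (220, np.int64(0)), (230, np.int64(0)), (240, np.int64(0)), (250, np.int64(0)), (260, np.int64(7)), (270, np.int64(2)), (280, np.int64(0)), (290, np.int64(3))]
8 [(60, np.int64(0)), (80, np.int64(144)), (90, np.int64(137)), (100, np.int64(130)), (120, np.int64(69)), (130, np.int64(0)), (140, np.int64(0)), (150, np.int64(0)), (160, np.int64(0)), (170, np.int64(29)), (180, np.int64(0)), (190, np.int64(0)), (200, np.int64(0)), (210, np.int64(0)), (220, np.int64(0)), (230, np.int64(0)), (240, np.int64(0)), (250, np.int64(0)), (260, np.int64(0)), (270, np.int64(0)), (280, np.int64(0)), (290, np.int64(3))]
```

Run:
```python
from h import *
L=lambda n:cv2.imread(f"pics/{n}.png")
f=lambda i:cv2.resize(i,(400,300),interpolation=cv2.INTER_CUBIC)
w5,w8,w1,t5=L("w5"),L("w8"),L("w1"),L("t5")
g=np.vstack([np.hstack([f(w5[50:260,110:390]),f(w8)]),np.hstack([f(w1[150:285,110:290]),f(t5[145:251,275:416])])])
cv2.imwrite("pics/v9.png",g)
```

```text
(no output)
```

View pics/v9.png

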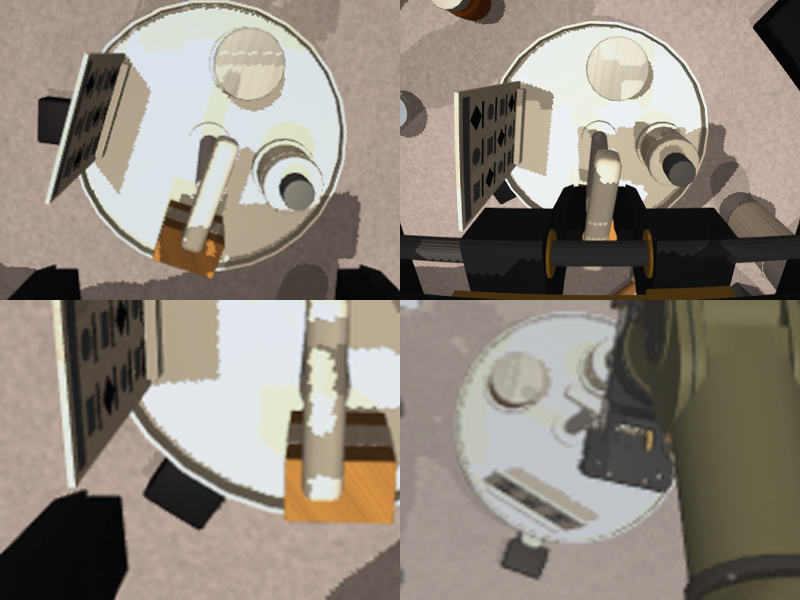

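The hand's resistance is one-sided and the caddy lags by about 9°. The opening reads 16.4 mm, but the bar is only 14 mm thick. So the fingertips, which reach below the bar, may be clamping the post, leaving the bar loose with about 7° of play. I'll regrip 12 mm higher, on the bar alone.

>>> carry_out(
  offset=[
    [0, 0, 0],
    [0, 0, 0],
    [0, 0, 0],
    [0, 0, 0.006],
    [0, 0, 0.006],
    [0, 0, 0],
  ],
  twist=[0, 0, 0, 0, 0, 0],
  grip=0.06,
)

```text
clock: 13.25
tool_pos: [0.5831, -0.2168, 0.2076]
eef_rot: [-0.649, 0.279, -0.281, 0.649]
contact_force: [0.5, 0.2, 0.3]
opening: 0.68
```

>>> carry_out(
  offset=[
    [0, 0, 0],
    [0, 0, 0],
    [0, 0, 0],
    [0, 0, 0],
    [0, 0, 0],
    [0, 0, 0],
    [0, 0, 0],
    [0, 0, 0],
  ],
  twist=[0, 0, 0, 0, 0, 0, 0, 0],
  grip=0.005,
  newtons=20,
)

```text
clock: 14.25
tool_pos: [0.5838, -0.2171, 0.2068]
eef_rot: [-0.649, 0.279, -0.281, 0.649]
contact_force: [5.3, -2.0, -3.9]
opening: 0.158
```

```bash
python3 st.py
```

```text
14.25 [ 0.5838 -0.2171  0.2068] ang -46.65 F [ 5.29 -2.   -3.85] M [-0.47  -1.037 -0.018] op 0.0139 q [ 0.47  0.73 -0.34  1.6   0.3   0.85 -0.8 ]
```

>>> carry_out(
  offset=[
    [0, 0, 0],
    [0, 0, 0],
    [0, 0, 0],
    [0, 0, 0],
  ],
  twist=[4, 4, 2, 0],
)

```text
clock: 14.75
tool_pos: [0.5835, -0.2169, 0.2067]
eef_rot: [-0.671, 0.222, -0.223, 0.671]
contact_force: [4.8, -1.5, -4.4]
opening: 0.156
```

```bash
python3 st.py
```

```text
14.75 [ 0.5835 -0.2169  0.2067] ang -36.65 F [ 4.77 -1.47 -4.42] M [-0.342 -1.016 -0.014] op 0.0137 q [ 0.5   0.74 -0.39  1.6   0.34  0.86 -0.66]
```

>>> carry_out(
  offset=[
    [0, 0, 0],
    [0, 0, 0],
    [0, 0, 0],
    [0, 0, 0],
  ],
  twist=[4, 4, 2, 0],
)

```text
clock: 15.25
tool_pos: [0.5834, -0.2167, 0.2068]
eef_rot: [-0.688, 0.163, -0.164, 0.688]
contact_force: [3.4, -0.9, -4.3]
opening: 0.154
```

```bash
python3 st.py
```

```text
15.25 [ 0.5834 -0.2167  0.2068] ang -26.74 F [ 3.44 -0.9  -4.27] M [-0.258 -1.096 -0.442] op 0.0135 q [ 0.52  0.75 -0.44  1.6   0.38  0.88 -0.53]
```

The bar is gripped cleanly now (13.7 mm), but the resistance is still there. I'll step through it in small turns and log the moment.

>>> carry_out(
  offset=[
    [0, 0, 0],
    [0, 0, 0],
    [0, 0, 0],
  ],
  twist=[-2, 0, 0],
)

```text
clock: 15.62
tool_pos: [0.5834, -0.2168, 0.2068]
eef_rot: [-0.685, 0.175, -0.176, 0.685]
contact_force: [5.1, -1.7, -3.7]
opening: 0.158
```

```bash
python3 st.py
```

```text
15.62 [ 0.5834 -0.2168  0.2068] ang -28.7 F [ 5.12 -1.71 -3.69] M [-0.367 -1.058 -0.201] op 0.0139 q [ 0.52  0.75 -0.43  1.6   0.37  0.88 -0.55]
```

>>> carry_out(
  offset=[
    [0, 0, 0],
    [0, 0, 0],
    [0, 0, 0],
  ],
  twist=[-2, 0, 0],
)

```text
clock: 16.0
tool_pos: [0.5834, -0.2168, 0.2067]
eef_rot: [-0.682, 0.186, -0.188, 0.682]
contact_force: [5.1, -1.3, -4.4]
opening: 0.154
```

```bash
python3 st.py
```

```text
16.0 [ 0.5834 -0.2168  0.2067] ang -30.66 F [ 5.11 -1.3  -4.44] M [-0.388 -1.065 -0.004] op 0.0136 q [ 0.51  0.74 -0.42  1.6   0.37  0.87 -0.58]
```

>>> carry_out(
  offset=[
    [0, 0, 0],
    [0, 0, 0],
    [0, 0, 0],
  ],
  twist=[-3, 0, 0],
)

```text
clock: 16.38
tool_pos: [0.5835, -0.2168, 0.2068]
eef_rot: [-0.677, 0.204, -0.205, 0.677]
contact_force: [5.4, -1.2, -4.2]
opening: 0.158
```

```bash
python3 st.py
```

```text
16.38 [ 0.5835 -0.2168  0.2068] ang -33.66 F [ 5.4  -1.25 -4.23] M [-0.373 -1.153  0.016] op 0.0139 q [ 0.5   0.74 -0.4   1.6   0.35  0.87 -0.62]
```

>>> carry_out(
  offset=[
    [0, 0, 0],
    [0, 0, 0],
    [0, 0, 0],
  ],
  twist=[3, 0, 0],
)

```text
clock: 16.75
tool_pos: [0.5834, -0.2168, 0.2067]
eef_rot: [-0.682, 0.186, -0.188, 0.682]
contact_force: [4.7, -1.8, -4.8]
opening: 0.161
```

```bash
python3 st.py
python3 - <<'E'
from h import *
# where are nearby objects relative to axis? carton etc from w5
p=None
ax=np.array([.582,-.217])
t="top"
for n,u,z in (("jar_soft",(264,184),.065),("cup",(260,243),.06),("brush",(402,218),.03),("brush2",(404,262),.02),("starch",(422,168),.17),("soap",(272,130),.02)):
  q=onz(t,u,z)[:2];print(n,q.round(3),"r",np.hypot(*(q-ax)).round(3))
E
```

```text
16.75 [ 0.5834 -0.2168  0.2067] ang -30.66 F [ 4.74 -1.83 -4.81] M [-0.358 -1.086  0.061] op 0.0142 q [ 0.51  0.74 -0.42  1.6   0.37  0.87 -0.58]
jar_soft [0.59  0.004] r 0.221
cup [0.41  0.012] r 0.286
brush [ 0.499 -0.432] r 0.23
brush2 [ 0.362 -0.442] r 0.315
starch [ 0.636 -0.448] r 0.238
soap [ 0.77  -0.017] r 0.275
```

Run:
```python
from h import *
print([a for a in dir(r) if a[0]!='_'],[a for a in dir(job) if a[0]!='_'])
t=cv2.imread("pics/t.png");n=snapshot("top")[:,:,::-1]
for nm,(x,y) in dict(jar=(264,184),cup=(260,243),brush=(402,225),can=(415,172),soap=(272,130),block=(319,236),peg=(205,208),lookpeg=(221,231)).items():
  T=t[y-11:y+11,x-11:x+11];S=n[y-20:y+20,x-20:x+20]
  m=cv2.matchTemplate(np.ascontiguousarray(S),T,cv2.TM_CCOEFF_NORMED);_,v,_,l=cv2.minMaxLoc(m);print(nm,round(v,3),l[0]-9,l[1]-9)
a=snapshot("scene")[:,:,::-1];s=cv2.imread("pics/s.png")
for nm,(x,y) in dict(jar=(269,229),cup=(227,192),brush=(115,300),can=(145,345),soap=(312,278),peg=(288,160)).items():
  T=s[y-11:y+11,x-11:x+11];S=a[y-20:y+20,x-20:x+20]
  m=cv2.matchTemplate(np.ascontiguousarray(S),T,cv2.TM_CCOEFF_NORMED);_,v,_,l=cv2.minMaxLoc(m);print("scene",nm,round(v,3),l[0]-9,l[1]-9)
cv2.imwrite("pics/t9.png",n)
```

```text
['Unreachable', 'grip_point_offset'] ['finish_job']
jar 0.98 0 0
cup 0.982 0 0
brush 0.565 -9 5
can 1.0 0 0
soap 0.999 0 0
block 0.995 0 0
peg 1.0 0 0
lookpeg 1.0 0 0
scene jar 0.993 0 0
scene cup 0.976 0 0
scene brush 0.644 -1 0
scene can 0.997 0 0
scene soap 0.999 0 0
scene peg 0.999 0 0
```

Nothing else on the counter has moved. The hand carries a 5 N side load on the post, so I'll null that, then retry the turn.

>>> carry_out(
  offset=[
    [0.002, -0.001, -0.001],
    [0, 0, 0],
    [0, 0, 0],
  ],
  twist=[0, 0, 0],
)

```text
clock: 17.23
tool_pos: [0.5834, -0.2168, 0.2067]
eef_rot: [0.682, -0.188, 0.186, -0.682]
contact_force: [-2.2, 0.2, 5.3]
opening: 0.157
```

```bash
python3 st.py
```

```text
17.23 [ 0.5834 -0.2168  0.2067] ang -30.64 F [-2.2   0.2   5.27] M [0.151 0.288 0.058] op 0.0138 q [ 0.51  0.75 -0.42  1.6   0.36  0.88 -0.58]
```

>>> carry_out(
  offset=[
    [0.002, -0.001, -0.001],
    [0, 0, 0],
    [0, 0, 0],
  ],
  twist=[0, 0, 0],
)

```text
clock: 17.6
tool_pos: [0.5835, -0.2169, 0.2066]
eef_rot: [0.682, -0.189, 0.184, -0.682]
contact_force: [-8.8, 3.9, 15.6]
opening: 0.154
```

```bash
python3 st.py
```

```text
17.6 [ 0.5835 -0.2169  0.2066] ang -30.63 F [-8.82  3.86 15.65] M [ 0.7    1.715 -0.005] op 0.0136 q [ 0.51  0.75 -0.42  1.59  0.36  0.89 -0.58]
```

>>> carry_out(
  offset=[
    [0, 0, 0],
    [0, 0, 0],
    [0, 0, 0],
  ],
  twist=[2, 1, 0],
)

```text
clock: 17.98
tool_pos: [0.5835, -0.2168, 0.2065]
eef_rot: [-0.686, 0.172, -0.167, 0.687]
contact_force: [-8.9, 4.2, 16.0]
opening: 0.159
```

```bash
python3 st.py
```

```text
17.98 [ 0.5835 -0.2168  0.2065] ang -27.69 F [-8.86  4.2  15.99] M [ 0.745  1.756 -0.367] op 0.014 q [ 0.52  0.75 -0.43  1.59  0.38  0.89 -0.54]
```

Run:
```python
from h import *
t=cv2.cvtColor(cv2.imread("pics/t9.png"),cv2.COLOR_BGR2GRAY)
for y in range(192,246):print(y,''.join("0123456789abcdef"[v>>4] for v in t[y,293:352]))
a=np.radians
for b in(149.5,161.5):
  n=np.array([np.cos(a(b)),np.sin(a(b))]);u=np.array([-n[1],n[0]]);c=np.array([.583,-.217])
  print(b,proj("top",[[*(c+.1*n+k*.0525*u),z] for z in(.176,.045) for k in(-1,1)]).round(1).tolist(),proj("top",[[*c,.04]]).round(1))
```

```text
192 899acccccccccccccccccccccccccccccccb96544478aa9744443322222
193 899bccccccccccccccccccccccccccccb978654446abba9985444333222
194 899bcccccccccccccccccccccccccccb854444444abaa9aa99753443323
195 889abcccccccccccccccccccccccccc95444444449aa99a999996444433
196 88aaaccccccccccccccccccccccccca74444444445799a9a999ab854444
197 88aaacccccccccccccccccccccccca7444444444444689a99999a744455
198 8899bccccccccccccccccccccccca7444434444444445799999995445ab
199 8889bccccccccccccccccccccccb84444554444444444568999964446ba
200 888aabcccccccccccccccccccccb7344444444444444444568985444798
201 888a9accccccccccccccccccccca6344444444444444444445654447888
202 888999bccccccccccccccccccccba744444434444444444444444457887
203 8888aaacccccccccccccccbabccccb84444444444444444444444378886
204 88889abcccccccbabccbaaaaaabcccba744554444444444444444457865
205 988879abcccccb97abbaaaaaaabcccccb95444444444444444444445754
206 9888899bcccca876689baaaaaaaabccccba744444444444444444444775
207 988887abccb976666668bbaaaaaaaaabcccba6344444444444444444787
208 9888879abcb8666656557abaaaaaaaabcccccb844444444444444445999
209 99888879
[... 1829 characters left out ...]
99999999999999
238 99999999999999999634444444444444389999999999999999999999999
239 99999999999999999853344444444444489999999999999999999999999
240 99999999999999999999853344444443899999999999999999999999999
241 99999999999999999999998753344444899999999999999999999999999
242 99999999999999999999999998643346999999999999999999999999999
243 99999999999999999999999999998658999999999999999999999999999
244 99999999999999999999999999999999999999999999999999999999999
245 99999999999999999999999999999999999999999999999999999999999
149.5 [[308.3, 203.8], [340.1, 223.6], [303.9, 207.2], [332.9, 225.3]] [[334.8 189.2]]
161.5 [[313.3, 210.5], [348.5, 223.4], [308.5, 213.4], [340.5, 225.0]] [[334.8 189.2]]
```

There's a firm one-sided wall at about -12°, independent of the side load. I'll let go and push on the bar's end with closed fingers instead, to rule out the grasp itself as the cause.

>>> carry_out(
  offset=[
    [0, 0, 0],
    [0, 0, 0],
    [0, 0, 0],
    [0, 0, 0.03],
    [0, 0, 0.03],
    [0, 0, 0],
  ],
  twist=[0, 0, 0, 0, 0, 0],
  grip=0.06,
)

```text
clock: 18.73
tool_pos: [0.5881, -0.2188, 0.2668]
eef_rot: [-0.687, 0.167, -0.171, 0.687]
contact_force: [-0.2, 0.1, 0.4]
opening: 0.68
```

>>> carry_out(
  offset=[
    [0.037, 0.006, 0],
    [0, 0, 0],
    [0, 0, 0],
    [0, 0, 0],
    [0, 0, 0],
    [0, 0, 0],
    [0, 0, 0],
  ],
  twist=[-3, 0, 0, 0, 0, 0, 0],
  grip=0.0,
)

```text
clock: 19.6
tool_pos: [0.6235, -0.2128, 0.2648]
eef_rot: [0.682, -0.187, 0.187, -0.682]
contact_force: [-0.3, -0.8, -0.1]
opening: 0.004
```

```bash
python3 st.py
python3 - <<'E'
from h import *
t=cv2.cvtColor(snapshot("top"),cv2.COLOR_RGB2GRAY)
for y in range(186,232,2):print(y,''.join("0123456789abcdef"[v>>4] for v in t[y,297:350]))
E
```

```text
19.6 [ 0.6235 -0.2128  0.2648] ang -30.65 F [-0.34 -0.82 -0.15] M [-0.071  0.014 -0.016] op 0.0003 q [ 0.48  0.73 -0.43  1.41  0.33  1.07 -0.55]
186 ccccccccccccccccccccccccccccbba6355444444444444444444
188 cccccccccccccccccccccccccccccccbba7444444444444444444
190 cccccccccccccccccccccccccccccccbbcca64344444444445444
192 cccccccccccccccccccccccccccccccbbbccba987544544445444
194 ccccccccccccccccccccccccccccccccbabcccccccb8534444448
196 bccccccccccccccccccccccccccccccccccbbbbbcccccba6447ac
198 bccccccccccccccccccccccccccccccccccccccccccccccccbccc
200 bbccccccccccccccccccccccccccccccccccccccccccccccccccc
202 aabcccccccccccccccccccccccccccccccccccccccccccccccccc
204 9abccccccccbbcccbaaaabccccccccccccccccccccccccccccccc
206 89abcccccb9779bbaaaaaaaabcccccccccccccccccccccccccccc
208 889bbcca766666568bbaaaaaaaabccccccccccccccccccccccccc
210 8889abcca98544444357abaaaaaaaaabccccccccccccccccccccc
212 88889aabaabbb8334555668abbaaaaaaaaabccccccccccccccccc
214 998888abbcbaabcb97666655668bbaaaaaaaaabcccccccccccccc
216 99988889bbbccbbabcba6433445578abaaaaaaaaabccccccccccc
218 9999988889bbbccccbabcba7556666668abaaaaaaaaabcccccccc
220 999999998889bbbcccccbaabcb97666554579bbaaaaaaaabccccc
222 999999999998889bccccccccbabcba6444444568bbaaaaabccccc
224 99999999999999889abbabccccbbabcba8666666668accccccccc
226 999999999999999999978abbabccccbaabbb9abbccccccccccccc
228 999999999999999999855abb99bbbaabcccccccccccccccc9abcb
230 9999999999999988544448bcccba899999abbbbbbbbbba9999999
```

>>> carry_out(
  offset=[
    [0, 0, -0.03],
    [0, 0, -0.03],
    [0, 0, 0],
    [-0.0043, 0.0026, 0],
    [-0.0043, 0.0026, 0],
    [0, 0, 0],
  ],
  twist=[0, 0, 0, 0, 0, 0],
)

```text
clock: 20.4
tool_pos: [0.6152, -0.2072, 0.2059]
eef_rot: [-0.682, 0.186, -0.187, 0.682]
contact_force: [-0.3, 0.5, -0.1]
opening: 0.006
```

```bash
python3 st.py
```

```text
20.4 [ 0.6152 -0.2072  0.2059] ang -30.62 F [-0.3   0.55 -0.08] M [-0.042 -0.066  0.019] op 0.0005 q [ 0.47  0.78 -0.42  1.51  0.36  0.92 -0.59]
```

>>> carry_out(
  offset=[
    [-0.0026, 0.0015, 0],
    [0, 0, 0],
    [0, 0, 0],
  ],
  twist=[0, 0, 0],
)

```text
clock: 20.78
tool_pos: [0.614, -0.2067, 0.2056]
eef_rot: [0.682, -0.186, 0.188, -0.682]
contact_force: [4.7, -2.6, 2.9]
opening: 0.004
```

```bash
cat > cs.py <<'E'
from h import *
# slope of the card's dark printed face in the top view (left boundary by row)
t=cv2.cvtColor(snapshot("top"),cv2.COLOR_RGB2GRAY).astype(int);P=[]
for y in range(204,240):
    x=np.flatnonzero(t[y,302:352]<125)
    x=x[x>4+ (y-204)*1.0] if len(x) else x
    if len(x) and y<226:P.append((x[0]+302,y))
P=np.array(P,float)
print([tuple(map(int,p)) for p in P[::3]])
E
python3 st.py; python3 cs.py
```

```text
20.77 [ 0.614  -0.2067  0.2056] ang -30.67 F [ 4.66 -2.6   2.89] M [-0.546 -1.     0.023] op 0.0003 q [ 0.47  0.78 -0.41  1.52  0.37  0.92 -0.59]
[(351, 204), (311, 208), (314, 211), (317, 214), (320, 217), (324, 220), (329, 223)]
```

>>> carry_out(
  offset=[
    [-0.0026, 0.0015, 0],
    [0, 0, 0],
    [0, 0, 0],
  ],
  twist=[0, 0, 0],
)

```text
clock: 21.2
tool_pos: [0.6139, -0.2066, 0.2058]
eef_rot: [0.682, -0.184, 0.191, -0.682]
contact_force: [10.6, -4.7, -1.6]
opening: 0.006
```

```bash
python3 st.py; python3 cs.py
```

```text
21.2 [ 0.6139 -0.2066  0.2058] ang -30.71 F [10.64 -4.69 -1.57] M [-1.128 -2.102 -0.005] op 0.0005 q [ 0.47  0.77 -0.41  1.53  0.37  0.91 -0.6 ]
[(351, 204), (311, 208), (314, 211), (317, 214), (320, 217), (324, 220), (329, 223)]
```

The wall is there with no grasp at all, so something blocks the caddy itself. I'll measure what lies near each item on the caddy.

>>> carry_out(
  offset=[
    [0.006, -0.0036, 0],
    [0.006, -0.0036, 0.03],
    [0, 0, 0.05],
    [0, 0, 0.05],
    [0, 0, 0],
    [0, 0, 0],
  ],
  twist=[0, 0, 0, 0, 0, 0],
)

```text
clock: 22.0
tool_pos: [0.6206, -0.2113, 0.3336]
eef_rot: [0.682, -0.188, 0.185, -0.682]
contact_force: [0.8, 0.4, -0.3]
opening: 0.003
```

```bash
python3 st.py
python3 - <<'E'
from h import *
# approximate w5 camera from its pose relation: same hand->camera transform as now
s=get_state();p=camera_params("wrist")
T=R.from_quat(s["eef_rot"]);rel_p=T.inv().apply(p["eye"]-s["tool_pos"]);rel_R=T.inv()*R.from_quat(p["orientation"])
T5=R.from_quat(np.array([-0.704,0.067,-0.065,0.704])/np.linalg.norm([-0.704,0.067,-0.065,0.704]))
p5=dict(p,eye=np.array([.58283,-.21468,.33919])+T5.apply(rel_p),orientation=(T5*rel_R).as_quat())
f=lambda x,y,z:onz(p5,(110+x/1.4286,50+y/1.4286),z)[:2]
ax=np.array([.583,-.217])
def show(n,pts,z):
  for q in pts:
    P=f(*q,z);d=P-ax;print(n,P.round(3),"r",np.hypot(*d).round(3),"bearing",(np.degrees(np.arctan2(d[1],d[0]))%360).round(1))
show("carton",[(160,228),(222,240),(214,275),(153,262)],.111)
show("bottle",[(287,165)],.1);show("jar",[(249,63)],.104)
show("block",[(40,97),(38,140)],.05)
show("axis",[(212,133)],.04)
cv2.imwrite("pics/w10.png",snapshot("wrist")[:,:,::-1]);cv2.imwrite("pics/s10.png",snapshot("scene")[:,:,::-1])
g=cv2.cvtColor(cv2.imread("pics/w10.png"),cv2.COLOR_BGR2GRAY)
print(proj(p,[[.44,-.17,.05],[.583,-.217,.05],[.455,-.174,.05]]))
E
```

```text
22.0 [ 0.6206 -0.2113  0.3336] ang -30.62 F [ 0.76  0.39 -0.31] M [-0.044 -0.015 -0.005] op 0.0003 q [ 0.48  0.67 -0.45  1.32  0.29  1.22 -0.52]
carton [ 0.532 -0.269] r 0.072 bearing 225.6
carton [ 0.581 -0.289] r 0.072 bearing 268.8
carton [ 0.569 -0.32 ] r 0.104 bearing 262.2
carton [ 0.52  -0.298] r 0.103 bearing 232.0
bottle [ 0.646 -0.238] r 0.066 bearing 341.8
jar [ 0.628 -0.151] r 0.08 bearing 55.9
block [ 0.441 -0.146] r 0.159 bearing 153.5
block [ 0.428 -0.184] r 0.158 bearing 167.9
axis [ 0.588 -0.21 ] r 0.009 bearing 54.4
[[126.42219876 190.63001797]
 [233.01368634 167.31855632]
 [136.72128893 187.69841554]]
```

Run:
```python
from h import *
g=cv2.cvtColor(cv2.imread("pics/w10.png"),cv2.COLOR_BGR2GRAY)
for y in range(120,262,3):print(y,''.join("0123456789abcdef"[v>>4] for v in g[y,90:200:1]))
P=onz("top",(321,229),.05);d=P[:2]-[.583,-.217];print(P,np.hypot(*d),np.degrees(np.arctan2(d[1],d[0])))
im=cv2.imread("pics/t9.png");print(im[225:233,316:328].tolist()[2][:12]);print(im[229,316:328].tolist())
```

```text
120 aaaaaaaaaaaabaaaaaaaaaaaaaaaaaaaaaaaaaaaaaaaaaaaaaaa9aaaaaee84598bbeeeeeeeeeeeeeeeeeeeeeeeeeeeeeeeeeeeeeeeeeee
123 aaaaaaaaaaaaaaaaaaaaaaaaaaaaaaaaaaaaaaaaaaaaaaaaa999aaaabed546a89eeeeeeeeeeeeeeeeeeeeeeeeeeeeeeeeeeeeeeeeeeeee
126 aaaaaaaaaaaaaaaaabaaaaaaaaaaaaaaaa99aaaaaaaaaaaaaaaaaaaee9559abdeeeeeeeeeeeeeeeeeeeeeeeeeeeeeeeeeeeeeeeeeeeeee
129 aaaaaaaaaaaaaaaaaaaaaaaaaaaaaaaaaa999aaaaaaaaaaaaaaaaaee5449abeeedcb9beeeeeeeeeeeeeeeeeeeeeeeeeeeeeeeeeeeeeeee
132 aaaaaabaaaaaaaaaaaaaaaaaaaaaaaaaaaaaaaaaaaaaaaaaaaaaaee74489b8544444457889ddeeeeeeeeeeeeeeeeeeeeeeeeeeeeeeeeee
135 aaaaabbbaaaaaaaaaaaaaaaaaaaaaaaaaaaaaaaaaaaaaaaaaaa9bc7544444444444444555558abeeeeeeeeeeeeeeeeeeeeeeeeeeeeeeee
138 aaaaaaaabbaaaaaaaaaaaaaaaaaaaaaaaaaaaaaaaaaaa987554444444444444444348aaaa7469aaaabbeeeeeeeeeeeeeeeeeeeeeeeeeee
141 aaaaaaabbaaaaaaaaaaaaaaaaaaa9aaaaaaaaa9986544444444444444444444434327aaaa7459aaaaaaaaabeeeeeeeeeeeeeeeeeeeeeee
144 aaaaaaaaaaaaaaaabaaaaaaaaaaaaaa998755444444444444444444444431342023269aab8548aaaaaaaaaaaaabebeeeeeeeeeeeeeeeee
147 aaaaaaaaaabbbaaaaaaaaaaaabba855444444444444444444444124422232
[... 4196 characters left out ...]
aaaaaaaaaaaaaaaaaaaaaaaaaabbbaaaaabbaaaaaaaaaaaaaabbbaaaaaaabbaaaaaaabbaaaaaaaaaaaaaaaaaaaaaaaaaaaaaaaaaaaaa
261 aaaaaaaaaaaaaaaaaaaaaaaaaaaaaaaaaaaaaaaaaabbbbbbbaaaaaaaaaaaaaaa9aaaaaaaaaaaaaaaaaaaaaaaaaaaaaaaaaaaaaaaaaaaaa
[ 0.45763699 -0.17427761  0.05      ] 0.13244276301687008 161.18143313396723
[[98, 103, 111], [80, 85, 89], [131, 138, 142], [149, 157, 159], [167, 170, 170], [179, 182, 182], [171, 178, 180], [171, 171, 171], [193, 187, 184], [202, 196, 192], [202, 196, 193], [198, 193, 190]]
[[54, 57, 60], [84, 91, 92], [160, 171, 171], [180, 193, 192], [179, 191, 191], [174, 187, 187], [176, 187, 188], [168, 178, 179], [156, 165, 168], [133, 143, 145], [149, 156, 158], [172, 173, 174]]
```

Run:
```python
from h import *
p=camera_params("wrist");c=np.array([.583,-.217])
a,b=[onz(p,u,.176)[:2] for u in((117,148.5),(130,248))];m=(a+b)/2;d=a-b
print(a,b,np.hypot(*d),np.degrees(np.arctan2(d[1],d[0])),np.hypot(*(m-c)),np.degrees(np.arctan2(*(m-c)[::-1])))
for n in ("s","s5","s10"):
  t=cv2.imread(f"pics/{n}.png")
  if n=="s":s=t;continue
  for nm,(x,y) in dict(brush1=(125,312),handle=(103,290),can=(145,345),jar=(269,229),cup=(227,192)).items():
    T=s[y-9:y+9,x-9:x+9];S=np.ascontiguousarray(t[y-18:y+18,x-18:x+18])
    q=cv2.matchTemplate(S,T,cv2.TM_CCOEFF_NORMED);_,v,_,l=cv2.minMaxLoc(q);print(n,nm,round(v,3),l[0]-9,l[1]-9)
```

```text
[ 0.52239039 -0.12478012] [ 0.47041591 -0.21335328] 0.10269640643731286 59.595710067540395 0.09897785323241853 151.03448604922107
s5 brush1 0.772 2 -2
s5 handle 0.662 -5 -4
s5 can 1.0 0 0
s5 jar 0.992 0 0
s5 cup 0.138 8 -3
s10 brush1 0.565 -1 0
s10 handle 0.462 1 1
s10 can 1.0 0 0
s10 jar 0.994 0 0
s10 cup 0.454 6 -1
```

Run:
```python
from h import *
c=np.array([.581,-.2165])
for f in("t","t9"):
  g=cv2.cvtColor(cv2.imread(f"pics/{f}.png"),cv2.COLOR_BGR2GRAY)
  print(f)
  B=np.radians(np.arange(60,300,3))
  for rr in np.arange(.108,.172,.004):
    P=np.c_[c[0]+rr*np.cos(B),c[1]+rr*np.sin(B),np.full(len(B),.05)]
    q=proj("top",P).astype(np.float32)
    v=cv2.remap(g,q[:,0].copy(),q[:,1].copy(),cv2.INTER_LINEAR).ravel()
    print(f"{rr:.3f}",''.join("0123456789abcdef"[x>>4] for x in v))
```

```text
t
0.108 bbb9766669aaaaaaaaaaa9866abbbbbbbbbbbbbbbbbbbbbbbbbbba98bbbbbbbbbbbbbbbbaab988ab
0.112 bbbaa978aaa9aaaaaaaaaaa97abbbbbbbbbbbbbbbbbbbbbbbbbbbbbabbbbbbbbbbbbbbbbbaabaabb
0.116 bbbbbbaaaaabbbbbbbbbaa9aabbbbbbbbbbbbbbbbbbbbbbbbbbbbbbbbbbbbbbbbbbbbbbbbbbbaabb
0.120 abbabaaaaaaaa99aa9aaaaaabaabaaaaaabbbbbbbbbbbbbbabbbaababbaaaaabaaaaa9aaaaaaaaaa
0.124 99a9999a999899998999999aaaaaa9aaaaaaaa9aabaaab9a9baa9999998888877978878688687778
0.128 989988888888878888787888877888877a998889999989999989989999999999889888998999a999
0.132 888888777777777777777777777788876aaa88889888888888888888888888888888888888888888
0.136 7888877788787788777777778888888749a757888888888888888888888888888888888888888888
0.140 88887887887888887778888888888884345437888888888888888888888888888888888888888888
0.144 88888887888887887778888888888884333337888888888888888888888888888888988888888888
0.148 88898988887788888888888888888883333337898888888888888888888888888888888888888888
0.152 88898988788888888888888888888884433338898888888888888888888888888888888888888888
0.156 989998887888888888888888888888844443388888888898
[... 988 characters left out ...]
5555
0.140 88988888988888888888999999999995455448999999999999999993344444455555555555555555
0.144 88898888888888888999999999999984444448999999999999999963344444455555555555555555
0.148 88898888888888888999999999999984444448999999999999999943334444555555555555555555
0.152 88898888888888888999999999999995444449999999999999999922233445555555555555555555
0.156 88988888888888888899999999999995444449999999999999999623333345555555555555555555
0.160 98988888888888888889999999999996444439999999999999999233333335555555555555555555
0.164 99898888888888888888999999999996444449999999999999998333333433555555555555555555
0.168 89898888888888888888999999999997334459999999999999995333333533555555555555555555
```

I'll repeat the push with the hand yawed back 45°, which puts the arm in a different posture, and with a longer lever, to rule the arm out.

>>> carry_out(
  offset=[
    [0.004, -0.003, 0],
    [0, 0, 0],
    [0, 0, 0],
    [0, 0, -0.02],
    [0, 0, -0.035],
    [0, 0, -0.04],
    [0, 0, -0.033],
    [0, 0, 0],
  ],
  twist=[-9, -9, -9, -9, -9, 0, 0, 0],
)

```text
clock: 23.1
tool_pos: [0.6229, -0.2139, 0.2028]
eef_rot: [0.56, -0.436, 0.43, -0.557]
contact_force: [-1.3, 0.7, 0.6]
opening: 0.007
```

>>> carry_out(
  offset=[
    [-0.0034, 0.002, 0],
    [-0.0034, 0.002, 0],
    [-0.0017, 0.001, 0],
    [0, 0, 0],
  ],
  twist=[0, 0, 0, 0],
)

```text
clock: 23.6
tool_pos: [0.6175, -0.2097, 0.2075]
eef_rot: [-0.558, 0.433, -0.434, 0.559]
contact_force: [-0.5, 0.1, 0.1]
opening: 0.009
```

```bash
python3 st.py;python3 cs.py
```

```text
23.6 [ 0.6175 -0.2097  0.2075] ang -75.64 F [-0.53  0.11  0.12] M [-0.036 -0.033  0.016] op 0.0008 q [ 0.38  0.76 -0.23  1.51  0.2   0.89 -1.24]
[(351, 204), (310, 207), (313, 210), (316, 213), (319, 216), (322, 219), (327, 222), (332, 225)]
```

>>> carry_out(
  offset=[
    [-0.0034, 0.002, 0],
    [0, 0, 0],
    [0, 0, 0],
  ],
  twist=[0, 0, 0],
)

```text
clock: 24.02
tool_pos: [0.6154, -0.2086, 0.2072]
eef_rot: [-0.558, 0.432, -0.435, 0.559]
contact_force: [3.9, -2.7, -0.9]
opening: 0.005
```

```bash
python3 st.py;python3 cs.py
```

```text
24.02 [ 0.6154 -0.2086  0.2072] ang -75.67 F [ 3.89 -2.7  -0.92] M [-0.535 -0.911 -0.006] op 0.0004 q [ 0.38  0.76 -0.23  1.52  0.2   0.88 -1.24]
[(351, 204), (311, 208), (314, 211), (317, 214), (320, 217), (324, 220), (329, 223)]
```

Same wall with a different arm posture. I'll raise the push gradually; the card itself is untouched.

>>> carry_out(
  offset=[
    [-0.0026, 0.0015, 0],
    [0, 0, 0],
    [0, 0, 0],
  ],
  twist=[0, 0, 0],
)

```text
clock: 24.45
tool_pos: [0.615, -0.2084, 0.2075]
eef_rot: [-0.557, 0.431, -0.437, 0.559]
contact_force: [9.3, -5.2, -3.9]
opening: 0.006
```

```bash
python3 st.py;python3 cs.py
```

```text
24.45 [ 0.615  -0.2084  0.2075] ang -75.7 F [ 9.34 -5.19 -3.87] M [-1.109 -2.015 -0.017] op 0.0006 q [ 0.37  0.76 -0.22  1.53  0.2   0.87 -1.24]
[(351, 204), (311, 208), (314, 211), (317, 214), (320, 217), (324, 220), (329, 223)]
```

>>> carry_out(
  offset=[
    [-0.0026, 0.0015, 0],
    [0, 0, 0],
    [0, 0, 0],
  ],
  twist=[0, 0, 0],
)

```text
clock: 24.88
tool_pos: [0.6147, -0.2083, 0.2078]
eef_rot: [-0.557, 0.429, -0.439, 0.56]
contact_force: [13.7, -7.6, -9.0]
opening: 0.009
```

```bash
python3 st.py;python3 cs.py
```

```text
24.88 [ 0.6147 -0.2083  0.2078] ang -75.74 F [13.67 -7.63 -9.04] M [-1.664 -3.122 -0.092] op 0.0008 q [ 0.37  0.75 -0.22  1.53  0.2   0.86 -1.24]
[(351, 204), (311, 208), (314, 211), (317, 214), (320, 217), (324, 220), (329, 223)]
```

>>> carry_out(
  offset=[
    [0.006, -0.0036, 0],
    [0.006, -0.0036, 0.03],
    [0, 0, 0.04],
    [0, 0, 0.03],
    [0, 0, 0],
  ],
  twist=[0, 0, 0, 0, 0],
)

```text
clock: 25.55
tool_pos: [0.6215, -0.2116, 0.309]
eef_rot: [-0.558, 0.433, -0.435, 0.559]
contact_force: [0.5, -0.0, -0.2]
opening: 0.002
```

```bash
python3 st.py
python3 - <<'E'
from h import *
c=np.array([.582,-.2165])
g=cv2.cvtColor(cv2.imread("pics/t.png"),cv2.COLOR_BGR2GRAY)
B=np.radians(np.arange(270,435,2.5))
for rr in np.arange(.108,.20,.006):
    q=proj("top",np.c_[c[0]+rr*np.cos(B),c[1]+rr*np.sin(B),np.full(len(B),.04)]).astype(np.float32)
    v=cv2.remap(g,q[:,0].copy(),q[:,1].copy(),cv2.INTER_LINEAR).ravel()
    print(f"{rr:.3f}",''.join("0123456789abcdef"[x>>4] for x in v))
# fit block height: wrist w1-type two-view using top centre and start-height hypothesis
s=cv2.imread("pics/s.png");g=cv2.cvtColor(s,cv2.COLOR_BGR2GRAY)
print(proj("scene",[[.44,-.17,z] for z in(0,.026,.06,.1)]).round(1).tolist())
for y in range(224,246):print(y,''.join("0123456789abcdef"[v>>4] for v in g[y,172:215]))
E
```

```text
25.55 [ 0.6215 -0.2116  0.309 ] ang -75.63 F [ 0.47 -0.02 -0.15] M [ 0.023 -0.055  0.016] op 0.0002 q [ 0.38  0.67 -0.24  1.37  0.17  1.12 -1.2 ]
0.108 bbaaba7778ababbbbbbbbbbbbbbbbbbbaaaaaaaaaaaaabbbbbbbbbbbbbbbbbba87
0.114 bbbaaabaabbbbbbbbbbbbbbbbbbbbbbbbaaaaaaaaaabbbbbbbbbbbbbbbbbbbbbbb
0.120 bbbbbbbbabbbbbbbbbbabbabaaabbaaabaaaaaaaaaabaaaaabaaaaaaaabbaaaaba
0.126 87887787876878888888888888889888888989989999898999998999999a999998
0.132 998889998999898899999999989999998998888899888888888888888888888888
0.138 888888888888888888888888888888889888888888888888888888888888888887
0.144 888888888888888888888888888888889888888988888888888889899899888888
0.150 888888888888888888888888888888888888888888888888899889899898998998
0.156 888888888888888888888888888888888888888888888888888888888998989998
0.162 888888888888888888888888888888888888888888888888888888989999999998
0.168 888888887778888888888888888888888888888888888988888889988989998898
0.174 888888877778888888888888888888898888888888888888888888889999988988
0.180 888888777777888888888888888888888888888888888888888888889989988899
0.186
[... 634 characters left out ...]
4322222467888888888888887655
232 8888888887764332222344457888888999898987655
233 8888888776432221224677656789999999999998655
234 88888887542211112469aa987899999887777777655
235 8888888752111111258abbbaaa99877766666666655
236 8888888753111112369bbcbbbba9876677788888765
237 8888888753112223469abbbccbbba988999aabaa865
238 888888876322235667789abbcccbbbaabbbbccbb976
239 88888887632346777667889abbcccbbbbbbbcccba86
240 8888888764456777666667789abbbcccccbbcccba87
241 888888876666776667888767789abbbccccbbbbb977
242 888888877777666789aaa98777799abbcccccbba987
243 8888887777776789abbbbba98777799abbccccbba98
244 888888777777789abbcccbbba98767789abbcccbbba
245 8888877777777899abbccccbbba97667789abbbccbb
```

Run:
```python
from h import *
print("blob",tri("top",(321,229.5),"scene",(193,235)))
print("block outer-top corner",tri("top",(311.5,237),"scene",(180.5,234)),tri("top",(321,243),"scene",(179.5,237)))
s=cv2.imread("pics/s.png");print(s[235,186:202].tolist())
t=cv2.imread("pics/t.png")
for y in(227,229,231):print(t[y,314:330].tolist())
```

```text
blob (array([ 0.45829219, -0.17159906,  0.04893965]), np.float64(0.007104233133732759))
block outer-top corner (array([ 0.42236182, -0.16542447,  0.01164816]), np.float64(0.037743071041697815)) (array([ 0.41309977, -0.18384451,  0.00177752]), np.float64(0.006320378255546435))
[[26, 26, 28], [25, 29, 29], [39, 42, 43], [81, 90, 90], [131, 143, 139], [166, 178, 170], [181, 192, 182], [182, 193, 183], [175, 185, 176], [162, 173, 166], [154, 165, 160], [156, 165, 162], [149, 160, 160], [137, 148, 149], [123, 134, 135], [117, 126, 126]]
[[133, 140, 150], [124, 131, 141], [89, 94, 102], [74, 80, 83], [117, 122, 124], [134, 140, 142], [153, 155, 156], [173, 171, 170], [171, 175, 174], [156, 165, 167], [176, 174, 173], [187, 181, 178], [187, 181, 177], [186, 181, 177], [186, 181, 177], [186, 181, 178]]
[[79, 84, 90], [65, 68, 73], [50, 52, 56], [76, 82, 83], [146, 157, 157], [165, 178, 177], [163, 175, 175], [160, 172, 172], [158, 169, 171], [151, 161, 162], [150, 158, 160], [128, 136, 138], [147, 150, 150], [177, 175, 172], [173, 173, 171], [163, 169, 167]]
[[56, 58, 61], [60, 62, 65], [59, 61, 64], [57, 60, 63], [70, 74, 77], [97, 104, 104], [133, 143, 141], [160, 172, 169], [167, 179, 177], [166, 179, 177], [133, 144, 143], [122, 129, 137], [132, 139, 149], [132, 138, 149], [132, 139, 149], [132, 140, 149]]
```

The rim is clear all round. The handle's rest forces put the axis at about (0.585, -0.2175), and with that the block comes out at exactly 152 mm. I'll regrip the bar firmly there and turn with more torque in small steps.

>>> carry_out(
  offset=[
    [-0.012, -0.002, 0],
    [-0.012, -0.002, 0],
    [-0.0123, -0.0019, 0],
    [0, 0, 0],
    [0, 0, 0],
    [0, 0, -0.03],
    [0, 0, -0.04],
    [0, 0, -0.033],
  ],
  twist=[9, 9, 9, 9, 8.6, 0, 0, 0],
  grip=0.06,
)

```text
clock: 26.55
tool_pos: [0.5824, -0.2172, 0.2007]
eef_rot: [-0.681, 0.191, -0.187, 0.681]
contact_force: [0.6, -0.5, -0.8]
opening: 0.678
```

>>> carry_out(
  offset=[
    [0, 0, 0],
    [0, 0, 0],
    [0, 0, 0],
    [0, 0, 0],
    [0, 0, 0],
    [0, 0, 0],
    [0, 0, 0],
  ],
  twist=[0, 0, 0, 0, 0, 0, 0],
  grip=0.005,
  newtons=45,
)

```text
clock: 27.42
tool_pos: [0.5834, -0.217, 0.2044]
eef_rot: [-0.681, 0.19, -0.188, 0.681]
contact_force: [-4.6, 2.1, 6.3]
opening: 0.152
```

```bash
python3 st.py;python3 cs.py
```

```text
27.43 [ 0.5834 -0.217   0.2044] ang -31.03 F [-4.55  2.07  6.34] M [ 0.346  0.845 -0.018] op 0.0134 q [ 0.51  0.75 -0.42  1.6   0.37  0.88 -0.59]
[(325, 204), (310, 207), (313, 210), (316, 213), (319, 216), (322, 219), (327, 222), (331, 225)]
```

>>> carry_out(
  offset=[
    [0, 0, 0],
    [0, 0, 0],
    [0, 0, 0],
  ],
  twist=[2, 2, 0],
)

```text
clock: 27.85
tool_pos: [0.5833, -0.2169, 0.2044]
eef_rot: [-0.687, 0.166, -0.164, 0.688]
contact_force: [-4.1, 2.9, 5.2]
opening: 0.153
```

```bash
python3 st.py;python3 cs.py
```

```text
27.85 [ 0.5833 -0.2169  0.2044] ang -27.02 F [-4.09  2.93  5.2 ] M [ 0.392  0.93  -0.056] op 0.0135 q [ 0.52  0.75 -0.44  1.6   0.39  0.88 -0.54]
[(324, 204), (329, 207), (313, 210), (316, 213), (319, 216), (322, 219), (328, 222), (334, 225)]
```

Now there's little resistance. Continuing.

>>> carry_out(
  offset=[
    [0, 0, 0],
    [0, 0, 0],
    [0, 0, 0],
  ],
  twist=[2, 2, 0],
)

```text
clock: 28.28
tool_pos: [0.5832, -0.2169, 0.2044]
eef_rot: [-0.693, 0.142, -0.14, 0.693]
contact_force: [-4.5, 2.6, 5.7]
opening: 0.155
```

```bash
python3 st.py;python3 cs.py
```

```text
28.27 [ 0.5832 -0.2169  0.2044] ang -23.0 F [-4.55  2.59  5.68] M [0.438 0.969 0.061] op 0.0136 q [ 0.53  0.76 -0.46  1.6   0.41  0.89 -0.48]
[(325, 204), (328, 207), (335, 210), (316, 213), (319, 216), (323, 219), (329, 222), (336, 225)]
```

>>> carry_out(
  offset=[
    [0, 0, 0],
    [0, 0, 0],
    [0, 0, 0],
  ],
  twist=[2, 2, 0],
)

```text
clock: 28.7
tool_pos: [0.5831, -0.2168, 0.2044]
eef_rot: [-0.697, 0.118, -0.116, 0.698]
contact_force: [-5.3, 1.7, 6.2]
opening: 0.152
```

```bash
python3 st.py;python3 cs.py
python3 - <<'E'
from h import *
t=cv2.cvtColor(snapshot("top"),cv2.COLOR_RGB2GRAY)
for y in range(202,232,2):print(y,''.join("0123456789abcdef"[v>>4] for v in t[y,297:355]))
E
```

```text
28.7 [ 0.5831 -0.2168  0.2044] ang -18.98 F [-5.34  1.69  6.15] M [0.457 0.989 0.1  ] op 0.0134 q [ 0.54  0.76 -0.48  1.6   0.42  0.89 -0.42]
[(327, 204), (327, 207), (334, 210), (316, 213), (319, 216), (322, 219), (331, 222), (339, 225)]
202 99bccccccccccccccccccccccccccb9644444444444444445667544554
204 9abcccccccccccccccccccccccccb73444454444444444444444444699
206 89abccccccccccccccccccccccccb83444444444444444444444444446
208 879bbcccccccccccccccccccccccccba74444654444444444444444444
210 888aaacccccccccccccccbaaaabcccccccbba744444444444444554447
212 88889aabcccccb9778abbaaaaaaaaaaaabccccccba744445754444445b
214 998888abbccb866666644568abbaaaaaaaaaaabccccccbba64444444bc
216 99988888abbccaaa9634564456678abbaaaaaaaaaaaabcccccbba98bcc
218 9999988889bbbbaabbcbba7666555545777abbaaaaaaaaaaabcccccccc
220 999999998889bbbccbbbaabccbba634454566677abbaaaaaaaaaaabccc
222 99999999998888aabccccccbbaabbcbba8655555335778abbaaaabcccc
224 99999999999999989abbabccccccbbbaabccbba645655666678bcccccc
226 999999999999999999978abbabccccccccbbaaaccaaabbbbcccccc99ba
228 999999999999999999855abb9abbbbabcccccccbcccccccc9abcba9999
230 9999999999999988534479bbbbbb999999bbbbbbbbbbb99a9999999999
```

The caddy is moving now, and the moment turned positive (+0.1), so the front detent is pulling it in. A little further, then release.

>>> carry_out(
  offset=[
    [0, 0, 0],
    [0, 0, 0],
    [0, 0, 0],
  ],
  twist=[2, 0, 0],
)

```text
clock: 29.18
tool_pos: [0.5831, -0.2168, 0.2044]
eef_rot: [-0.699, 0.106, -0.104, 0.7]
contact_force: [-4.3, 3.3, 5.8]
opening: 0.153
```

```bash
python3 st.py
```

```text
29.18 [ 0.5831 -0.2168  0.2044] ang -17.07 F [-4.34  3.32  5.79] M [ 0.485  0.95  -0.292] op 0.0135 q [ 0.55  0.76 -0.49  1.6   0.43  0.9  -0.4 ]
```

>>> carry_out(
  offset=[
    [-0.0012, 0.0008, 0.0005],
    [0, 0, 0],
    [0, 0, 0],
  ],
  twist=[-1.4, 0, 0],
)

```text
clock: 29.55
tool_pos: [0.5831, -0.2168, 0.2044]
eef_rot: [0.698, -0.113, 0.113, -0.698]
contact_force: [-2.4, 1.3, 3.9]
opening: 0.158
```

```bash
python3 st.py
```

```text
29.55 [ 0.5831 -0.2168  0.2044] ang -18.41 F [-2.35  1.26  3.85] M [0.241 0.563 0.184] op 0.0139 q [ 0.55  0.76 -0.48  1.6   0.42  0.89 -0.42]
```

>>> carry_out(
  offset=[
    [0, 0, 0],
    [0, 0, 0],
    [0, 0, 0],
    [0, 0, 0],
    [0, 0, 0],
    [0, 0, 0],
    [0, 0, 0],
    [0, 0, 0],
  ],
  twist=[0, 0, 0, 0, 0, 0, 0, 0],
  grip=0.06,
  newtons=25,
)

```text
clock: 30.55
tool_pos: [0.5833, -0.217, 0.2043]
eef_rot: [0.698, -0.113, 0.113, -0.698]
contact_force: [-0.8, 0.1, 0.2]
opening: 0.682
```

>>> carry_out(
  offset=[
    [0, 0, 0.03],
    [0, 0, 0.05],
    [0, 0, 0.05],
    [0, 0, 0],
    [0, 0, 0],
  ],
  twist=[0, 0, 0, 0, 0],
)

```text
clock: 31.18
tool_pos: [0.5827, -0.217, 0.3337]
eef_rot: [0.698, -0.114, 0.113, -0.698]
contact_force: [-0.4, 0.0, -0.7]
opening: 0.68
```

```bash
python3 st.py
python3 - <<'E'
from h import *
p=camera_params("wrist");w=snapshot("wrist");cv2.imwrite("pics/w11.png",w[:,:,::-1])
c=np.array([.5831,-.2168]);a=np.radians(161.5);n=np.array([np.cos(a),np.sin(a)]);u=np.array([-n[1],n[0]])
print("pred card ends if at 0",proj(p,[[*(c+.1*n+k*.0525*u),.176] for k in(-1,1)]).round(0).tolist())
g=cv2.cvtColor(w,cv2.COLOR_RGB2GRAY)
q=proj(p,[[*(c+.1*n),.176]])[0].astype(int);print(q)
for y in range(q[1]-75,q[1]+76,6):print(y,q[0]-45,''.join("0123456789abcdef"[v>>4] for v in g[y,max(0,q[0]-45):q[0]+45]))
E
```

```text
31.18 [ 0.5827 -0.217   0.3337] ang -18.44 F [-0.39  0.   -0.74] M [ 0.017 -0.018 -0.003] op 0.0599 q [ 0.57  0.63 -0.54  1.43  0.33  1.17 -0.33]
pred card ends if at 0 [[144.0, 117.0], [154.0, 225.0]]
[149 173]
98 104 9999aaaaaaa9999aa999aaaa99999999999999999999999999999999999999999adda469acddddeeeeeeeeeeee
104 104 99aaa999999999aaa999999999999999999999999999999999999999999999adda469aaceedddddeeeeeeeeeee
110 104 999999999999999999999999aaaaaaa999999999999999998899999aa99add9469aceeddccbcdddeeeeeeeeeee
116 104 999999999999aaa9aaaa99aaa9aaa9999a999999999a999999a998776543333333333333333356655adeeeeeee
122 104 99999999999999aaaaaa999999a9999999999a9ddda543333333333343333333333323323236779a547aaaaeee
128 104 999999999999999999999999aa9999aaaaa98889ddd532112434433234333323321213200016778a645aaaaaaa
134 104 9aa99999aa999999aa99999999999842001111117ddb33112331012124311212321222310314777a944aaaaaaa
140 104 9999999aaaaa99999999999999aaa731212222222cdd83211110000013321221333332333333677aa546aaaaaa
146 104 99999999999aa9999aa99999aaa999621111112225ddd5311233102312333334343333333330377aa944aaaaa
[... 984 characters left out ...]
457cdee
212 104 aa9999999999aa99999aa9aaaa99aaa999999aaaaaa99999bdec732123343334799aaaaaaa99999999abddb744
218 104 999999aaaaaaa9999aaaaaaa9999a9aaaaaa99999999a9999bdeb62113347999999aa9aaa9a9aaaaaa99999999
224 104 aaa99999999999999999aaaaaaaaa999aaaaa999999aaa9aaaceda35899aaa99999999999aa9999999aa999999
230 104 99999999999999a9999a99999999999aaaaa999aaaa99999a9999aaa99a99a999aaaaa999999999999999999aa
236 104 999999999999999999999999a99999aaaa99999999aa999999999aaa999aaaa9aa997643139999999999999999
242 104 799999999999999999aa999999999999999999aaaaaaaaaaa999a9998520000000000000000000000000000004
248 104 555555555555789999999999999aaaaaa999aa9999aaaa99999981000000000000000000000000000000000001
```

The card edge is at (144,121)–(155,225), matching the prediction for 0 within a pixel or two, and the fingers are clear. Now over to the jumbo peg.

>>> carry_out(
  offset=[
    [-0.01, 0.045, 0],
    [-0.01, 0.05, 0],
    [-0.01, 0.05, 0],
    [-0.01, 0.05, 0],
    [-0.01, 0.05, 0],
    [-0.01, 0.05, 0],
    [-0.01, 0.05, 0],
    [-0.008, 0.048, 0],
  ],
  twist=[0, 0, 2, 2, 2, 2, 1.4, 0],
  grip=0.07,
)

```text
clock: 32.22
tool_pos: [0.504, 0.1771, 0.3328]
eef_rot: [0.705, -0.056, 0.055, -0.704]
contact_force: [0.5, -0.0, 0.1]
opening: 0.797
```

>>> carry_out(
  offset=[
    [0, 0, -0.03],
    [0, 0, 0],
    [0, 0, 0],
  ],
  twist=[0, 0, 0],
)

```text
clock: 32.6
tool_pos: [0.5055, 0.1752, 0.3041]
eef_rot: [0.705, -0.056, 0.056, -0.705]
contact_force: [0.9, -0.4, 0.9]
opening: 0.793
```

```bash
python3 st.py
python3 - <<'E'
from h import *
p=camera_params("wrist");w=snapshot("wrist");cv2.imwrite("pics/w12.png",w[:,:,::-1]);np.save("w12.npy",w)
hsv=cv2.cvtColor(w,cv2.COLOR_RGB2HSV)
m=cv2.inRange(hsv,(3,110,50),(16,255,255))
n,l,s,c=cv2.connectedComponentsWithStats(m)
for i in range(1,n):
  if s[i,4]>60:print(s[i],c[i].round(1),onz(p,c[i],.169).round(4))
pr=proj(p,[[.504,.176,.169],[.504,.176,.153],[.504,.176,.085]]);print(pr.round(0).tolist())
x,y=pr[0].astype(int);H=hsv[:,:,0];S=hsv[:,:,1]
for yy in range(y-24,y+44,3):print(yy,x-50,''.join('#' if m[yy,xx] else "0123456789abcdef"[w[yy,xx].mean().astype(int)>>4] for xx in range(x-50,x+50)))
# tub front wall line: dark
t=snapshot("top");print()
E
```

```text
32.6 [0.5055 0.1752 0.3041] ang -9.12 F [ 0.88 -0.4   0.91] M [-0.044 -0.125 -0.027] op 0.0699 q [-0.05  0.54 -0.6   1.74  0.36  0.98 -0.94]
[323  50  27  18 179] [336.2  60.4] [0.5856 0.263  0.169 ]
[351  50  33  18 216] [367.1  60.4] [0.6104 0.2596 0.169 ]
[323  72  59  12 363] [351.9  76.2] [0.597  0.2491 0.169 ]
[299  88  18 100 258] [308.3 146.9] [0.5551 0.1969 0.169 ]
[324  91  11  27  90] [329.8  99.2] [0.5772 0.2335 0.169 ]
[262 140  36  52 650] [274.8 171.5] [0.524 0.18  0.169]
[233 153  20  39 486] [242.4 173.1] [0.496  0.1831 0.169 ]
[203 180  19  14 180] [212.4 186.5] [0.4679 0.1753 0.169 ]
[200 196  18  20 249] [208.6 205.2] [0.4611 0.1587 0.169 ]
[330 208  26  30 379] [341.2 222.7] [0.5773 0.1227 0.169 ]
[318 239  10  31 187] [322.8 253.1] [0.5577 0.0944 0.169 ]
[340 339  34  27 503] [354.  348.2] [ 0.5814 -0.0269  0.169 ]
[[253.0, 179.0], [253.0, 175.0], [253.0, 159.0]]
155 202 ddddcccccccccccccccccccccccccccccccccccbbbbb8####7bdeeeeedb96####58766666668aaaaaaaaaaaa986#accca9bc
158 202 cccccccccccccaaaaaaaabbbcccccccccccccccccb9#######9deeeeedb9#######455666668aaaaaaaaa
[... 1604 characters left out ...]
6664222222222222222222222222222222222222222222
206 202 #############79998777766789bccca77777777777777777777766665322222222222222222222222222222222222222222
209 202 #############acccccccccccccccca777777777777777777777776665322222222222222222222222222222222222222222
212 202 ############9cccccccccccccccccca77777777777777777777776665322222222222222222222222222222222222222222
215 202 ccccbbaaa##bcdcccccccccccccccca777777777777777777667776665322222222222222222222222222222222222222222
218 202 cddddcccccccccccccccccccccddccca77777777777776667777776665555555555555556556655555555555555555555555
221 202 cccccddccdddccccdcccccccccccccb977777777777777667777777777776666677766777777777777777777777777777777
```

Run:
```python
from h import *
p=camera_params("wrist")
for u in((257,179),(232.5,179),(282,179),(245,190),(245,166)):print(onz(p,u,.169).round(4))
print(R.from_quat(p["orientation"]).as_matrix().round(2)[:,0])
```

```text
[0.5083 0.176  0.169 ]
[0.4872 0.1794 0.169 ]
[0.5299 0.1725 0.169 ]
[0.4963 0.1678 0.169 ]
[0.4999 0.1892 0.169 ]
[ 0.99 -0.16  0.  ]
```

>>> carry_out(
  offset=[
    [0.0005, 0.001, -0.03],
    [0, 0, -0.035],
    [0, 0, -0.035],
    [0, 0, -0.03],
    [0, 0, -0.025],
    [0, 0, -0.014],
    [0, 0, 0],
    [0, 0, 0],
  ],
  twist=[0, 0, 0, 0, 0, 0, 0, 0],
)

```text
clock: 33.7
tool_pos: [0.5065, 0.1773, 0.1362]
eef_rot: [-0.705, 0.055, -0.056, 0.705]
contact_force: [-0.2, 0.7, 0.3]
opening: 0.798
```

>>> carry_out(
  offset=[
    [0, 0, 0],
    [0, 0, 0],
    [0, 0, 0],
    [0, 0, 0],
    [0, 0, 0],
    [0, 0, 0],
    [0, 0, 0],
    [0, 0, 0],
  ],
  twist=[0, 0, 0, 0, 0, 0, 0, 0],
  grip=0.01,
  newtons=26,
)

```text
clock: 34.7
tool_pos: [0.5058, 0.177, 0.1352]
eef_rot: [0.705, -0.056, 0.056, -0.705]
contact_force: [-0.3, -0.9, -0.5]
opening: 0.245
```

```bash
python3 st.py
```

```text
34.7 [0.5058 0.177  0.1352] ang -9.04 F [-0.27 -0.85 -0.54] M [ 0.006 -0.095 -0.014] op 0.0216 q [-0.16  0.76 -0.45  1.92  0.56  0.59 -1.13]
```

The peg is fully open (21.6 mm over the handles). Lifting.

>>> carry_out(
  offset=[
    [0, 0, 0.01],
    [0, 0, 0.02],
    [0, 0, 0.025],
    [0, 0, 0.03],
    [0, 0, 0.03],
    [0, 0, 0.03],
    [0, 0, 0.03],
    [0, 0, 0],
  ],
  twist=[0, 0, 0, 0, 0, 0, 0, 0],
)

```text
clock: 35.7
tool_pos: [0.5068, 0.1779, 0.3128]
eef_rot: [-0.704, 0.054, -0.057, 0.706]
contact_force: [0.4, 0.2, -0.7]
opening: 0.24
```

>>> carry_out(
  offset=[
    [0, 0, 0],
    [0, 0, 0],
    [0, -0.02, 0],
    [0, -0.04, 0],
    [0, -0.04, 0],
    [0, -0.04, 0],
    [0, -0.04, 0],
    [0, -0.04, 0],
  ],
  twist=[0, 0, -1, -2, -2, -2, -1.8, 0],
)

```text
clock: 36.7
tool_pos: [0.5049, -0.046, 0.3098]
eef_rot: [0.699, -0.111, 0.11, -0.698]
contact_force: [-1.0, 0.5, -0.6]
opening: 0.248
```

```bash
python3 st.py
```

```text
36.7 [ 0.5049 -0.046   0.3098] ang -17.97 F [-0.97  0.47 -0.57] M [-0.074 -0.088 -0.026] op 0.0218 q [ 0.37  0.49 -0.57  1.81  0.32  0.94 -0.65]
```

Run:
```python
from h import *
t=snapshot("top");g=cv2.cvtColor(t,cv2.COLOR_RGB2GRAY);cv2.imwrite("pics/t13.png",t[:,:,::-1])
c=np.array([.5831,-.2168])
for b in(160,162,164):
  a=np.radians(b);n=np.array([np.cos(a),np.sin(a)]);u=np.array([-n[1],n[0]])
  print(b,proj("top",[[*(c+.1*n+k*.0525*u),.176] for k in(-1,0,1)]).round(1).tolist())
for y in range(204,232):print(y,''.join("0123456789abcdef"[v>>4] for v in g[y,300:360]))
s=cv2.cvtColor(snapshot("scene"),cv2.COLOR_RGB2GRAY);a=np.radians(162);n=np.array([np.cos(a),np.sin(a)]);u=np.array([-n[1],n[0]])
q=proj("scene",[[*(c+.1*n+k*.0525*u),.176] for k in(-1,0,1)]);print(q.round(1).tolist())
x,y=q[1].astype(int)
for yy in range(y-14,y+20,2):print(yy,x-35,''.join("0123456789abcdef"[v>>4] for v in s[yy,x-35:x+35]))
```

```text
160 [[312.5, 209.7], [330.0, 216.6], [347.4, 223.4]]
162 [[313.5, 210.8], [331.1, 217.0], [348.8, 223.3]]
164 [[314.5, 211.8], [332.3, 217.4], [350.1, 223.0]]
204 55555555555555444567656776899999999999999999999999999bccbbb9
205 55555555555555544445655666799999999999999999999999999abccccb
206 555555555555555444445556667999999999999999999999999999bccccc
207 555555555555555444444445666899999999999999999999999999bccccb
208 555555555555555444444445666799999999999999999999999999abcccc
209 5555555555555554444444445666999999999999999999999999999abccc
210 55555555555555554444444445679999999999999999999999999999bccc
211 55555555555555554444444444568999999999999999999999999999abcc
212 555555555555555554444444434579999999999999999999999999999abc
213 5555555555555555544444444335699999999999999999999999999999bc
214 5555555555555555554444444434699999999999999999999999999999ab
215 55555555555555555544444444335899999999999999999999999999999b
216 55555555555555555544444444434899999999999999999999999999999a
217 555555555555555555544444444337899999999999999999999999999999
218 555555555555555555544444444
[... 1570 characters left out ...]
99999998898889999999988888887765443334445542112345556789999999999999
223 154 9999999999999999999999888776554333334445555544334455556788999999999999
225 154 9999999999999999988887665433334454433344555544444445555678999999999999
227 154 9999999999999988776544333334555555443344455555433344555678888989999988
229 154 9999999999999988654344443333455554444444455555444444555678888888999999
231 154 9999998899999998765555433333445555443333455555544333455568888888888899
233 154 9999999999999988876555443344455555543334445555543333445568999887778888
235 154 9999998999999999876555544311234555444433345555544334456667888876666677
237 154 9999999999999999987655543322344555554212244555555567899998888876667777
```

The scene view agrees: the card corners are at (206,213) and (169,228), against predictions of (208,211) and (170,227). The card's middle is about (0.488, -0.186). Moving over it.

>>> carry_out(
  offset=[
    [-0.003, -0.03, 0],
    [-0.004, -0.035, 0],
    [-0.004, -0.035, 0],
    [-0.004, -0.03, 0],
    [-0.002, -0.01, 0],
    [0, 0, 0],
    [0, 0, 0],
    [0, 0, 0],
  ],
  twist=[0, 0, 0, 0, 0, 0, 0, 0],
)

```text
clock: 37.8
tool_pos: [0.4891, -0.1816, 0.3104]
eef_rot: [-0.698, 0.109, -0.109, 0.699]
contact_force: [-0.6, 0.5, -1.1]
opening: 0.244
```

```bash
python3 st.py
python3 - <<'E'
from h import *
p=camera_params("wrist");w=snapshot("wrist");cv2.imwrite("pics/w14.png",w[:,:,::-1])
g=cv2.cvtColor(w,cv2.COLOR_RGB2GRAY)
c=np.array([.5831,-.2168]);a=np.radians(162);n=np.array([np.cos(a),np.sin(a)]);u=np.array([-n[1],n[0]])
q=proj(p,[[*(c+.1*n+k*.0525*u),.176] for k in(-1,0,1)]);print(q.round(0).tolist())
x,y=q[1].astype(int)
for yy in range(max(0,int(q[:,1].min())-12),min(383,int(q[:,1].max())+12),5):print(yy,max(0,x-50),''.join("0123456789abcdef"[v>>4] for v in g[yy,max(0,x-50):x+50]))
E
```

```text
37.8 [ 0.4891 -0.1816  0.3104] ang -17.71 F [-0.57  0.53 -1.14] M [-0.042 -0.088  0.023] op 0.0215 q [ 0.63  0.51 -0.57  1.77  0.32  0.96 -0.38]
[[255.0, 125.0], [255.0, 185.0], [254.0, 240.0]]
112 204 aaaaaaaaaaaaaaaa999aaaaaaaaaaaaaaaaa989cedaaceeeeeeeeeeeeeeeeeeeeeeeeeeeeeeeeeeeeeeeeeeeeeeeeeeeeeee
117 204 aaaaaaaaaaaaaaaaa9aaaaaaaaaaaaaaaa998bedbbbdeeeeeea67ccceeeeeeeeeeeeeeeeeeeeeeeeeeeeeeeeeeeeeeeeeeee
122 204 aaaaaaaaaaaaaaaaaaaaaaaaaaaaaaabba9beeddeeeeeeeeeb56668899adeeeeeeeeeeeeeeeeeeeeeeeeeeeeeeeeeeeeeeee
127 204 9aaabbaaaaaaaaaaaaaaaaaaaaaaaaaaaacecabdeeeddeeeec7777889baabbbdeeeeeeeeeeeeeeeeeeeeeeeeeeeeeeeeeeee
132 204 ba999999988888899999988889aaaaaaceeddeeeeeeeeeeeeedeeb889ba9bbbbbbbbdeeeeeeeeeeeeeeeeeeeeeeeeeeeeeee
137 204 600000000000000000000000069aaaacebadeeeeeeeddeeeeedeec889b99bbbbbbbbbbbdeeeeeeeeeeeeeeeeeeeeeeeeeeee
142 204 222222222222222222222221000111aec9bdeeeeeeeddeeeeedeec89ab99bbbbbbbbbbbbbdeeeeeeeeeeeeeeeeeeeeeeeeee
147 204 2222222222222222222222227ceeeddeb9bdeeeeeeeddeeeedceeb89bb99bbbbbbbbbbbbbdeeeeeeeeeeeeeeeeeeeeeeeeee
152 204 12222222222222222222223aee
[... 1445 characters left out ...]
44556667ceb3222223222237aa89bbbbbbbbbbbbbabbba
222 204 aaaaabaaaaaabaaaaaaaaaaa82222222222222222344566677888acbbaa8742232333223222238a879bbbbbbbbbbbbabbabb
227 204 aaaaaaaaaaaaaaaaaaaaaaaa8322222222222222222345555558baaa9986322223333322222225777abbbbbbbbbbbabaabba
232 204 aaaabbaaaaaaaaaaaaaaaaaa9422222222222222223334555555577554454333333333322222357779abbbbbbbbabbbbabba
237 204 aaaaa987530006a9999999999862222222222222223334666555555654333233332222222222356654445566740001378aaa
242 204 0000000000000000000000000000122222222222222333567778877765332222222222222100000000000000000000000000
247 204 0000000000000000000000000000122222222222222324667778877765343222222222222210000000000000000000000000
```

The card's edge shows at column 255.5 (predicted 255), and the fingers are symmetric about column 256, so it's centred through the card. Lowering.

>>> carry_out(
  offset=[
    [-0.001, -0.003, -0.015],
    [0, 0, -0.015],
    [0, 0, -0.015],
    [0, 0, -0.012],
    [0, 0, -0.01],
    [0, 0, 0],
    [0, 0, 0],
  ],
  twist=[0, 0, 0, 0, 0, 0, 0],
)

```text
clock: 38.72
tool_pos: [0.4881, -0.186, 0.2436]
eef_rot: [0.699, -0.109, 0.11, -0.699]
contact_force: [1.2, -0.1, -0.9]
opening: 0.241
```

```bash
python3 st.py
```

```text
38.73 [ 0.4881 -0.186   0.2436] ang -17.84 F [ 1.16 -0.08 -0.95] M [-0.089 -0.109 -0.027] op 0.0212 q [ 0.6   0.59 -0.53  1.86  0.4   0.8  -0.44]
```

>>> carry_out(
  offset=[
    [0, 0, -0.008],
    [0, 0, -0.008],
    [0, 0, -0.005],
    [0, 0, -0.003],
    [0, 0, 0],
    [0, 0, 0],
    [0, 0, 0],
    [0, 0, 0],
  ],
  twist=[0, 0, 0, 0, 0, 0, 0, 0],
)

```text
clock: 39.72
tool_pos: [0.4879, -0.186, 0.2194]
eef_rot: [0.699, -0.11, 0.11, -0.699]
contact_force: [0.3, -0.2, -1.0]
opening: 0.242
```

```bash
python3 st.py
python3 - <<'E'
from h import *
p=camera_params("wrist");w=snapshot("wrist");cv2.imwrite("pics/w15.png",w[:,:,::-1])
g=cv2.cvtColor(w,cv2.COLOR_RGB2GRAY);hsv=cv2.cvtColor(w,cv2.COLOR_RGB2HSV);m=cv2.inRange(hsv,(3,90,40),(18,255,255))
c=np.array([.5831,-.2168]);a=np.radians(162);n=np.array([np.cos(a),np.sin(a)]);u=np.array([-n[1],n[0]])
q=proj(p,[[*(c+.1*n+k*.0525*u),.176] for k in(-1,0,1)]);print(q.round(0).tolist())
s=get_state()["tool_pos"];j=[s[0],s[1],s[2]-.064];print("jaws",proj(p,[np.array(j)+[*(k*.012*n),0] for k in(-1,1)]).round(0).tolist())
for yy in range(60,270,7):print(yy,195,''.join('#' if m[yy,x] else "0123456789abcdef"[g[yy,x]>>4] for x in range(195,315)))
E
```

```text
39.73 [ 0.4879 -0.186   0.2194] ang -17.84 F [ 0.29 -0.25 -1.02] M [-0.058 -0.073  0.014] op 0.0213 q [ 0.59  0.62 -0.5   1.89  0.43  0.75 -0.47]
[[255.0, 134.0], [254.0, 221.0], [254.0, 294.0]]
jaws [[272.0, 209.0], [236.0, 209.0]]
60 195 988888999aaaaaaaaaaaaaaaa9999998888888999999999999998888888888888888899999988899999999889aceeedb888888aeeeeeeeeeeeeeeeee
67 195 9999999999aaaaaaaaaaaaaaaa989989999988888899999999999888889999998888988899998888beeec97888888bbeeeeeeeeeeeeeeeeeeeeeeeee
74 195 9888999999aaaaaaaaaaaaaaaa88888888888888888888888999999998888889999999888bdeec988888deeeeeeeeeeeeeeeeeeeeeeeeeeeeeeeeeee
81 195 9999988888889988888888888999999999998888888888899998888889999999889deed9788deeeeeeeeeeeeeeeeeeeeeeeeeeeeeeeeeeeeeeeeeeee
88 195 88888888888888888888999a889988889999999999888888999999988899ceedb888beeeeeeeeeeeeeeeeeeeeeeeeeeeeeeeeeeeeeeeeeeeeeeeeeee
95 195 9988888888889999888888899999998888999999999988888888889adeda8888ceeeeeeeeeeeeeeeeeeeeeeeeeeeeeeeeeeeeeeeeeeeeeeeeeeeeeee
102 195 aaaaaaaaaaaaaaaaaaaaaaaaaaaaa9988999999998888899998aded988bdeeeeeeeeeeeeeeeeeeeeeeeeeeeeeee
[... 2296 characters left out ...]
997##################5777abbbbbbbbbbbbbbbbbbbbbbbbbbbbb
235 195 aaaaabbbbbaaaaaaaaba889abbbbbaa9665####################555555555554###################6779bbbbbbbb989abbbbbbbbbbbbbbbaaa
242 195 bbbbbba9300000000000000000000000000001#################577788877775################0000000000000000000000000000039baaaaa
249 195 aaaa500000000000000000000000000000001##################677778887765#################0000000000000000000000000000000029aa
256 195 400000000000000000000000000000000001###################567778887775#################100000000000000000000000000000000000
263 195 0000000000000000000000000000000001#####################567778887775##################10000000000000000000000000000000000
```

Everything is centred: at row 200 the jaws sit at columns 239 and 272, with the card edge at about 252–257 between them. The jaw points are about 21 mm below the card's top, and the wrist force is only about 1 N. Handing in.

```bash
python3 -c "
from plant import *
print(job.finish_job())"
```

```text
the job is handed in; nothing more can be done
None
```

I handed the job in with the jumbo peg held squeezed open over the stain card, at about 40 s of the 56 s allowed. No verdict was reported.

**What I did**
- **Caddy:** I turned the handle until the card reached the front stop, let go and lifted clear.
- **Peg:** I squeezed the jumbo peg fully open on the tub rim (21.6 mm over the handles), lifted it away and lowered it over the card, holding it with 26 N.

**Last checks**
- **Card at the stop:** after letting go, the card edge matched the 0 rad position to within about 4 pixels. The turning moment had changed sign there, as the click-stop would cause.
- **Jaws:** in the final wrist picture they are at about columns 239 and 272, with the card edge at about 252–257 between them. The jaw points are about 21 mm below the card's top edge, worked out from the arm's pose rather than measured.
- **Contact:** the wrist force was about 1 N, which is noise level, so nothing seems to be touching.

**What went wrong or disagreed**
- **Wall at about -0.2 rad:** the caddy met a firm one-sided resistance, up to about 0.45 N m, in four attempts. These included pushing the bar end with the fingers. It passed freely when I regripped, and I never found the cause.
- **Push on the card:** I saw nothing touching the card during those attempts, but I could not measure the force on it.
- **First grip:** it was too low. The opening read about 17 mm on a 14 mm bar, probably because the fingers also held the post.
- **Other things on the counter:** the starch can, softener jar and soap dish showed no movement in the last checks, and neither did the measuring cup in its last clear view. The brush was shadowed or hidden by the arm, so that check was inconclusive. I did not check the detergent or the sheet box.
- **Pictures:** I had used all 12 views by then, so the later checks read printed pixel values rather than viewed images.

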